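Level the drain deck, load it with mould plates and tip it up again

ROBOT

A 6-joint arm with a two-finger parallel gripper is mounted at the origin on the work surface. World frame = base frame: x ahead of the robot, y to its left, z up, the work surface at z = 0. Lengths are in m, angles in rad, forces in N, time in s.
With the tool pointing down it reaches from about 0.35 to 0.975 m from the base axis. Payload 4.9 kg.
Tool frame: the origin (TCP) lies at the very end of the fingers, on their centre line; the grasp point (between the pads) lies 19 mm behind it (manip.hold_point_z is the distance from the TCP to the grasp point, in m); z points along the fingers, y is the direction in which the jaws open and shut (so a half turn about z gives the same grasp; the last joint's range is limited). The gripper opens to 85 mm and grips with 20 to 120 N. Pads are 22 mm wide; open, the fingers measure 114 mm over their backs; the gripper's body (76 mm by 85 mm) begins 54 mm behind the grasp point. The pads swing forward as they close: fully open they stand 13 mm farther back than shut.
Start: joints at [-1.339, 0.053, 1.613, -0, 1.476, -0.119], TCP at [0.215, -0.587, 0.231] pointing down, gripper open.
Joint ranges: [-3.01, 3.01], [-1.01, 2.22], [0.06, 2.58], [-1.02, 4.17], [0.09, 2.62], [-3.14, 3.14]. Speed limits (rad/s): [2.57, 2.57, 3.14, 3.14, 3.14, 3.14].

INTERFACE

Orientations are given as a unit quaternion [w, x, y, z].
In Python, from plant import monitor, grab_frame, camera_params, ticket, manip gives the robot as it stands.
- The arm moves only by the tool play_rows, never from a script. Its argument "commands" is a list of rows, each an object of numbers: "dx", "dy", "dz": the shift along the tool's x, y, z in cm; "rx", "ry", "rz": the turn, a rotation vector about the tool's x, y, z in rad; "claw": the closure, from 0 (fully open) to 1 (shut). In form: [{"dx": .., "dy": .., "dz": .., "rx": .., "ry": .., "rz": .., "claw": ..}, ...]. A call has 1 to 5 rows; each row is the pose to reach, as a shift and turn from the pose measured when the call began, along the tool's axes at that moment; what a row does not reach only later rows make up. A row lasts 1/10 s, in which the tool goes at most 50 mm and 8.59 degrees, less where a joint would pass 70% of its speed; a pose out of reach is approached as far as the arm can. A call with a gripper value outside its range is refused whole. The fingers move at their own pace and stop on an object; the grip force is fixed at half the most. Time passes only in rows, so rows that repeat a pose let the fingers close. It gives the time, the measured TCP pose, the force and the opening at its end, in the units of the state.
- monitor.state(): the state, without advancing time (a new reading comes with each control period).
- grab_frame(name): name is "side" or "top" or "wrist"; returns the picture (384x512x3 uint8, blue, green, red); there is no depth.
- camera_params(name): a dict with "fx", "fy", "cx", "cy" (pixels), "rvec" (rotation vector, rad) and "tvec" (3), from world to camera coordinates, as OpenCV has them; the wrist camera has in their place "tool_from_camera" (4x4, takes a point from camera to tool coordinates, whose origin is the TCP and whose axes are the flange's). Camera axes: x right, y down, z forward; pixel columns grow to the right and rows downward; lengths in m; the calibration is good to about 2 mm. A picture is of the moment at which its call begins: read the wrist's pose just before it. camera_params takes no time and is no camera call.
- ticket.job_done(): hands the job in, once; it reports no verdict.
The state is a dict: "time": time; "joint_pos": joint angles; "joint_vel": joint speeds; "joint_efforts": joint torques, N m; "tool_pos": TCP position; "tool_rot": TCP orientation; "contact_force": force on the tool from outside, world axes, zero at the start; "ft_torque": the same for the moment, N m; "gripper_width": opening from 0.0 (shut) to 1.0 (fully open).
Only numpy, scipy, OpenCV 4.12 (cv2) and the standard library are available. Lean on these libraries where they do the work, as an engineer would, in place of code of your own. Each camera call takes 0.05 s, during which the arm holds its last target.

TASK

The drain deck is still tipped up: first turn the crank of its worm drive anticlockwise (about three turns) until the deck is level. Then load every mould plate lying on the counter into the deck, each in a bay of its own: tuck one short edge under the lip on the far side, then lower the other edge behind the near ledge so that the plate lies flat on the bay floor, rib up. When all of them are in, crank clockwise until the deck is tipped back up to the first division, 10 degrees, and leave the jars and the bottle around standing where they are.

Things in the scene. Friction and masses are not known exactly. Their poses are not given: they have to be found in the camera images.
- plate0_rib (a point): aluminium mould plate 100 (x) x 64 (y) x 8 mm, 0.2 kg, same after a half turn. A grip rib stands on its middle: 10 mm thick in x, 36 mm long in y, from 8 to 40 mm above the underside. The point: middle of the rib, 24 mm above the underside; z up. Lies flat on the counter, right of the deck, at the start. May be absent (None).
- plate1_rib (a point): aluminium mould plate 100 (x) x 64 (y) x 8 mm, 0.2 kg, same after a half turn. A grip rib stands on its middle: 10 mm thick in x, 36 mm long in y, from 8 to 40 mm above the underside. The point: middle of the rib, 24 mm above the underside; z up. Lies flat on the counter, right of the deck, at the start. May be absent (None).
- plate2_rib (a point): aluminium mould plate 100 (x) x 64 (y) x 8 mm, 0.2 kg, same after a half turn. A grip rib stands on its middle: 10 mm thick in x, 36 mm long in y, from 8 to 40 mm above the underside. The point: middle of the rib, 24 mm above the underside; z up. Lies flat on the counter, right of the deck, at the start. May be absent (None).
- bay0 (a point): centre of the floor of the left (+y) bay of the steel drain deck; turns with the deck; z out of the floor, x away from the robot to the end with the lip. All three bays are alike, 80 mm apart: floor 104 mm in x (-52 to +52), 72 mm wide in y, between rails 8 mm wide, 8 mm high.
- bay1 (a point): centre of the floor of the middle bay, axes as bay0. In each bay: at x=+52 a far wall with a retaining lip that reaches 11 mm back (edge at x=+41), its underside 15 mm and top 19 mm above the floor; at x=-52 a near ledge 7 mm high, 8 mm thick.
- bay2 (a point): centre of the floor of the right (-y) bay, axes as bay0. In each bay a plate fits only if it is tipped about 12 degrees far edge down, that edge is slid under the lip to the far wall, then the near edge lowered behind the near ledge; it then lies flat on the floor.
- deck (a joint): tipping angle of the deck about the hinge along its far edge, rad: 0 level, grows as the near edge rises; a division of the scale on the deck's right side is 10 degrees (0.175 rad). The bay floors are 53 mm above the counter when level. At the start it is tipped 8.5 to 11 degrees. Driven by the crank only, self-locking.
- crank (a joint): angle of the crank disc, rad, grows clockwise seen from above; deck angle = crank angle / 108, so three full turns are 10 degrees; it needs about 0.06 N m and stays where it is left
- crank_grip (a point): centre of the crank's black grip sleeve: upright, diameter 18 mm, 42 mm long (24 mm below this point to 18 mm above), spins freely on its pin, 40 mm from the crank axis, standing on a flat disc of radius 52 mm on the drive box at the deck's left (+y) end. The disc's top is 26.5 mm below this point.
- crank_axis (a point): a point on the upright axis of the crank, at the height of crank_grip; fixed to the stand, x and y along the stand's sides. The centre of the circle of crank_grip (radius 40 mm)
- jar_a: white jar, diameter 66 mm, 85 mm high, standing among the plates; origin at the centre of its underside. Leave alone.
- jar_b: white jar with a green cap, diameter 56 mm, 75 mm high; origin at the centre of its underside. Leave alone.
- amber: amber bottle, diameter 60 mm, 130 mm high; origin at the centre of its underside. Leave alone.
There are look-alikes about, which are no part of the job. Leave any purple look-alike of the part that bears plate2_rib alone.

How it is judged:
On the way, in this order (a step that is already met when the one before it is completed fails the run):
1. the deck has been cranked down level (within 1.5 degrees) (value of joint deck between -0.0262 and 0.0262 rad), for 0.2 s.
2. every plate lies flat in a bay of its own, tucked under the lip, with the deck still level (below 3 degrees) (((x of plate0_rib in the frame of bay0 between -0.006 and 0.006 m and y of plate0_rib in the frame of bay0 between -0.008 and 0.008 m and z of plate0_rib in the frame of bay0 between 0.021 and 0.0275 m and angle between the z axis of plate0_rib and the z axis of bay0, either way round below 0.035 rad and angle between the x axis of plate0_rib and the x axis of bay0, either way round below 0.12 rad) or (x of plate0_rib in the frame of bay1 between -0.006 and 0.006 m and y of plate0_rib in the frame of bay1 between -0.008 and 0.008 m and z of plate0_rib in the frame of bay1 between 0.021 and 0.0275 m and angle between the z axis of plate0_rib and the z axis of bay1, either way round below 0.035 rad and angle between the x axis of plate0_rib and the x axis of bay1, either way round below 0.12 rad) or (x of plate0_rib in the frame of bay2 between -0.006 and 0.006 m and y of plate0_rib in the frame of bay2 between -0.008 and 0.008 m and z of plate0_rib in the frame of bay2 between 0.021 and 0.0275 m and angle between the z axis of plate0_rib and the z axis of bay2, either way round below 0.035 rad and angle between the x axis of plate0_rib and the x axis of bay2, either way round below 0.12 rad)) and ((x of plate1_rib in the frame of bay0 between -0.006 and 0.006 m and y of plate1_rib in the frame of bay0 between -0.008 and 0.008 m and z of plate1_rib in the frame of bay0 between 0.021 and 0.0275 m and angle between the z axis of plate1_rib and the z axis of bay0, either way round below 0.035 rad and angle between the x axis of plate1_rib and the x axis of bay0, either way round below 0.12 rad) or (x of plate1_rib in the frame of bay1 between -0.006 and 0.006 m and y of plate1_rib in the frame of bay1 between -0.008 and 0.008 m and z of plate1_rib in the frame of bay1 between 0.021 and 0.0275 m and angle between the z axis of plate1_rib and the z axis of bay1, either way round below 0.035 rad and angle between the x axis of plate1_rib and the x axis of bay1, either way round below 0.12 rad) or (x of plate1_rib in the frame of bay2 between -0.006 and 0.006 m and y of plate1_rib in the frame of bay2 between -0.008 and 0.008 m and z of plate1_rib in the frame of bay2 between 0.021 and 0.0275 m and angle between the z axis of plate1_rib and the z axis of bay2, either way round below 0.035 rad and angle between the x axis of plate1_rib and the x axis of bay2, either way round below 0.12 rad)) and ((x of plate2_rib in the frame of bay0 between -0.006 and 0.006 m and y of plate2_rib in the frame of bay0 between -0.008 and 0.008 m and z of plate2_rib in the frame of bay0 between 0.021 and 0.0275 m and angle between the z axis of plate2_rib and the z axis of bay0, either way round below 0.035 rad and angle between the x axis of plate2_rib and the x axis of bay0, either way round below 0.12 rad) or (x of plate2_rib in the frame of bay1 between -0.006 and 0.006 m and y of plate2_rib in the frame of bay1 between -0.008 and 0.008 m and z of plate2_rib in the frame of bay1 between 0.021 and 0.0275 m and angle between the z axis of plate2_rib and the z axis of bay1, either way round below 0.035 rad and angle between the x axis of plate2_rib and the x axis of bay1, either way round below 0.12 rad) or (x of plate2_rib in the frame of bay2 between -0.006 and 0.006 m and y of plate2_rib in the frame of bay2 between -0.008 and 0.008 m and z of plate2_rib in the frame of bay2 between 0.021 and 0.0275 m and angle between the z axis of plate2_rib and the z axis of bay2, either way round below 0.035 rad and angle between the x axis of plate2_rib and the x axis of bay2, either way round below 0.12 rad)) and value of joint deck below 0.0524 rad), for 0.2 s.
3. the deck has been cranked up to the first division (value of joint deck between 0.148353 and 0.200713 rad), for 0.2 s.
At the end, for the whole second after the job is handed in: every plate lies flat on the floor of a bay of its own, under the lip and behind the near ledge (within 6 mm along and 8 mm across of the bay's centre, parallel to the floor within 2 degrees), at rest, and the deck stands at 10 degrees, 1.5 degrees either way (all of step 3 and ((x of plate0_rib in the frame of bay0 between -0.006 and 0.006 m and y of plate0_rib in the frame of bay0 between -0.008 and 0.008 m and z of plate0_rib in the frame of bay0 between 0.021 and 0.0275 m and angle between the z axis of plate0_rib and the z axis of bay0, either way round below 0.035 rad and angle between the x axis of plate0_rib and the x axis of bay0, either way round below 0.12 rad) or (x of plate0_rib in the frame of bay1 between -0.006 and 0.006 m and y of plate0_rib in the frame of bay1 between -0.008 and 0.008 m and z of plate0_rib in the frame of bay1 between 0.021 and 0.0275 m and angle between the z axis of plate0_rib and the z axis of bay1, either way round below 0.035 rad and angle between the x axis of plate0_rib and the x axis of bay1, either way round below 0.12 rad) or (x of plate0_rib in the frame of bay2 between -0.006 and 0.006 m and y of plate0_rib in the frame of bay2 between -0.008 and 0.008 m and z of plate0_rib in the frame of bay2 between 0.021 and 0.0275 m and angle between the z axis of plate0_rib and the z axis of bay2, either way round below 0.035 rad and angle between the x axis of plate0_rib and the x axis of bay2, either way round below 0.12 rad)) and ((x of plate1_rib in the frame of bay0 between -0.006 and 0.006 m and y of plate1_rib in the frame of bay0 between -0.008 and 0.008 m and z of plate1_rib in the frame of bay0 between 0.021 and 0.0275 m and angle between the z axis of plate1_rib and the z axis of bay0, either way round below 0.035 rad and angle between the x axis of plate1_rib and the x axis of bay0, either way round below 0.12 rad) or (x of plate1_rib in the frame of bay1 between -0.006 and 0.006 m and y of plate1_rib in the frame of bay1 between -0.008 and 0.008 m and z of plate1_rib in the frame of bay1 between 0.021 and 0.0275 m and angle between the z axis of plate1_rib and the z axis of bay1, either way round below 0.035 rad and angle between the x axis of plate1_rib and the x axis of bay1, either way round below 0.12 rad) or (x of plate1_rib in the frame of bay2 between -0.006 and 0.006 m and y of plate1_rib in the frame of bay2 between -0.008 and 0.008 m and z of plate1_rib in the frame of bay2 between 0.021 and 0.0275 m and angle between the z axis of plate1_rib and the z axis of bay2, either way round below 0.035 rad and angle between the x axis of plate1_rib and the x axis of bay2, either way round below 0.12 rad)) and ((x of plate2_rib in the frame of bay0 between -0.006 and 0.006 m and y of plate2_rib in the frame of bay0 between -0.008 and 0.008 m and z of plate2_rib in the frame of bay0 between 0.021 and 0.0275 m and angle between the z axis of plate2_rib and the z axis of bay0, either way round below 0.035 rad and angle between the x axis of plate2_rib and the x axis of bay0, either way round below 0.12 rad) or (x of plate2_rib in the frame of bay1 between -0.006 and 0.006 m and y of plate2_rib in the frame of bay1 between -0.008 and 0.008 m and z of plate2_rib in the frame of bay1 between 0.021 and 0.0275 m and angle between the z axis of plate2_rib and the z axis of bay1, either way round below 0.035 rad and angle between the x axis of plate2_rib and the x axis of bay1, either way round below 0.12 rad) or (x of plate2_rib in the frame of bay2 between -0.006 and 0.006 m and y of plate2_rib in the frame of bay2 between -0.008 and 0.008 m and z of plate2_rib in the frame of bay2 between 0.021 and 0.0275 m and angle between the z axis of plate2_rib and the z axis of bay2, either way round below 0.035 rad and angle between the x axis of plate2_rib and the x axis of bay2, either way round below 0.12 rad)) and linear speed of each of plate0, plate1, plate2 below 0.02 m/s and velocity of joint deck between -0.02 and 0.02 rad/s); the robot touches nothing.
It fails at once if the white jar knocked over or pushed more than 5 cm away (angle between jar_a's own z axis and vertical above 0.6 rad or distance of jar_a from where it was at the start of the episode above 0.05 m).
It fails at once if the green-capped jar knocked over or pushed more than 5 cm away (angle between jar_b's own z axis and vertical above 0.6 rad or distance of jar_b from where it was at the start of the episode above 0.05 m).
It fails at once if the amber bottle knocked over or pushed more than 5 cm away (angle between amber's own z axis and vertical above 0.6 rad or distance of amber from where it was at the start of the episode above 0.05 m).
Of plate0, plate1, plate2 only 2 to 3 are there at a start; the rules pass over those that are not, and their reading is None.
At some moment in a run one of plate0, plate1, plate2 may be knocked a few centimetres aside while the robot is not near it.
It also fails if it takes over 210 s, if anything falls off the work surface, if the arm or the gripper's body presses on something with over 40 N, if the wrist force passes 120 N, or if a joint passes its speed limit or range.

## Working session

There is one attempt and no reset: what is moved stays moved. The work goes in short steps, Python scripts to look and compute and a tool call to move; the robot and the scene stay as the last step left them, time stands still between calls to the robot, and variables do not carry over. Pictures are saved under pics/ and viewed, and the job is handed in when it is done.

Besides the shell and the picture viewer there is one more tool, called after "Emit:" as a command line: name --argument value ..., lists and objects as JSON in quotes. play_rows: Moves the arm, as the interface text tells. Its arguments: {"type":"object","properties":{"commands":{"type":"array"}},"required":["commands"]}

```bash
ls; mkdir -p pics
cat > h.py <<'E'
import numpy as np,cv2
from plant import monitor, grab_frame, camera_params, ticket, manip
from scipy.spatial.transform import Rotation as R
E
python3 - <<'E'
from h import *
print(monitor.state())
for n in ("side","top","wrist"):
    cv2.imwrite(f"pics/a_{n}.png",grab_frame(n)); print(camera_params(n))
E
```

```text
pics
{'time': 0.0, 'joint_pos': array([-1.33901239e+00,  5.33211550e-02,  1.61427358e+00, -2.94275802e-05,
        1.47599807e+00, -1.19001725e-01]), 'joint_vel': array([ 3.78580501e-04, -2.83413238e-05,  3.96567694e-04,  4.57200873e-04,
       -1.47317484e-03,  8.45362799e-04]), 'joint_efforts': array([-8.44649130e-04, -3.93682659e+01, -3.70179677e+01, -1.46941870e-04,
        7.22139506e-03, -8.47683577e-07]), 'tool_pos': array([ 0.21462182, -0.58634021,  0.23009735]), 'tool_rot': array([-9.97663503e-04,  9.84657330e-01,  1.74496254e-01, -7.09887022e-05]), 'contact_force': array([-0.55296675, -0.65560573,  0.27215304]), 'ft_torque': array([ 0.01717582,  0.02648363, -0.01702347]), 'gripper_width': 1.0040305888166234}
{'fx': 405.6868868993372, 'fy': 405.6868868993372, 'cx': 254.15324045289654, 'cy': 191.8840865140876, 'rvec': array([ 0.87005789, -2.51727286,  1.07530608]), 'tvec': array([0.45496144, 0.29420353, 0.96725399])}
{'fx': 426.79612024824354, 'fy': 426.79612024824354, 'cx': 255.84473299595257, 'cy': 189.76222520495543, 'rvec': array([ 2.11651589, -2.15707298,  0.22065101]), 'tvec': array([-0.00504658,  0.54731053,  1.02284452])}
{'fx': 279.20300437726723, 'fy': 279.20300437726723, 'cx': 254.7666477596382, 'cy': 191.499934121997, 'tool_from_camera': array([[ 2.35298823e-04, -9.65797316e-01, -2.59298071e-01,
         6.55997621e-02],
       [ 9.99999667e-01,  4.29823958e-04, -6.93503345e-04,
        -1.72621317e-04],
       [ 7.81236192e-04, -2.59297821e-01,  9.65797095e-01,
        -1.42773388e-01],
       [ 0.00000000e+00,  0.00000000e+00,  0.00000000e+00,
         1.00000000e+00]])}
```

View pics/a_top.png

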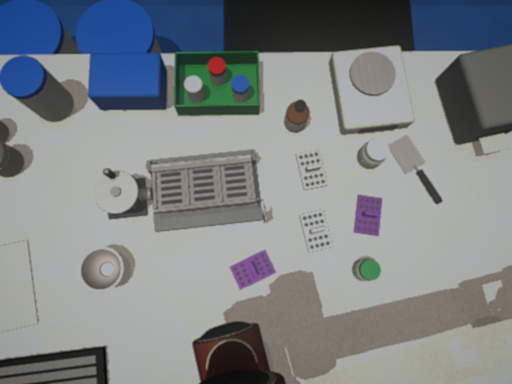

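View pics/a_side.png

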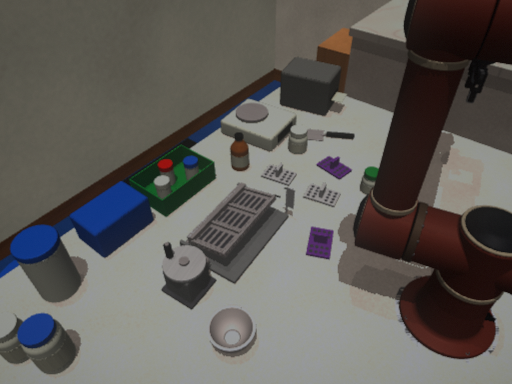

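View pics/a_wrist.png

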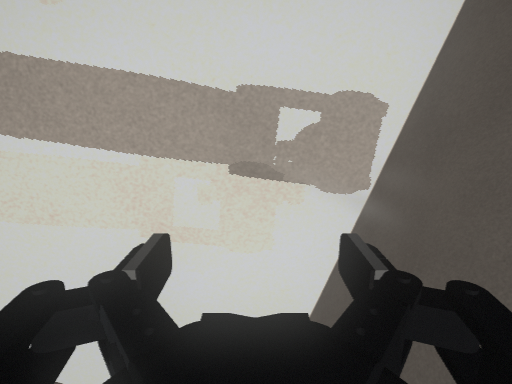

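```bash
cat >> h.py <<'E'
def cam(n):
    c=camera_params(n); K=np.array([[c['fx'],0,c['cx']],[0,c['fy'],c['cy']],[0,0,1.]])
    if n=='wrist':
        s=monitor.state(); q=s['tool_rot']; T=np.eye(4); T[:3,:3]=R.from_quat([q[1],q[2],q[3],q[0]]).as_matrix(); T[:3,3]=s['tool_pos']
        C=np.linalg.inv(T@c['tool_from_camera']); return K,C[:3,:3],C[:3,3]
    return K,cv2.Rodrigues(c['rvec'])[0],c['tvec']
def toW(C,px,z):
    K,Rm,t=C; d=Rm.T@np.linalg.inv(K)@np.array([px[0],px[1],1.]); o=-Rm.T@t
    return o+d*(z-o[2])/d[2]
def toP(C,X):
    K,Rm,t=C; p=K@(Rm@np.asarray(X,float)+t); return p[:2]/p[2]
def shot(n,fn,crop=None,k=1):
    C=cam(n); im=grab_frame(n)
    np.save('pics/'+fn+'.npy',im); 
    import pickle; pickle.dump(C,open('pics/'+fn+'.pkl','wb'))
    save(im,fn,crop,k); return C,im
def save(im,fn,crop,k):
    if crop: x0,y0,x1,y1=crop; im=im[y0:y1,x0:x1]
    cv2.imwrite('pics/'+fn+'.png',cv2.resize(im,None,fx=k,fy=k,interpolation=cv2.INTER_CUBIC))
E
python3 - <<'E'
from h import *
im=cv2.imread('pics/a_top.png')
save(im,'c1',(80,130,280,260),4)
save(im,'c2',(280,130,400,290),5*0.75)
C=cam('top')
for n,p,z in [('plateA',(312,170),.008),('plateB',(317,230),.008),('purp1',(368,215),.008),('purp2',(253,269),.008),('axis',(117,192),.1),('grip',(110,174),.12),('jara',(375,150),.085),('jarb',(369,269),.075),('amb',(298,114),.1),('deckc',(205,187),.06)]:
    print(n,toW(C,p,z))
print(manip.hold_point_z)
E
```

```text
plateA [ 0.60545226 -0.16615618  0.008     ]
plateB [ 0.44673564 -0.17196079  0.008     ]
purp1 [ 0.48316778 -0.30688117  0.008     ]
purp2 [ 0.3513901 -0.0050613  0.008    ]
axis [0.53811376 0.31577586 0.1       ]
grip [0.57762419 0.3276359  0.12      ]
jara [ 0.63627841 -0.31322956  0.085     ]
jarb [ 0.34568187 -0.28086987  0.075     ]
amb [ 0.72728189 -0.12276168  0.1       ]
deckc [0.5544065  0.11111104 0.06      ]
0.0187
```

View pics/c1.png

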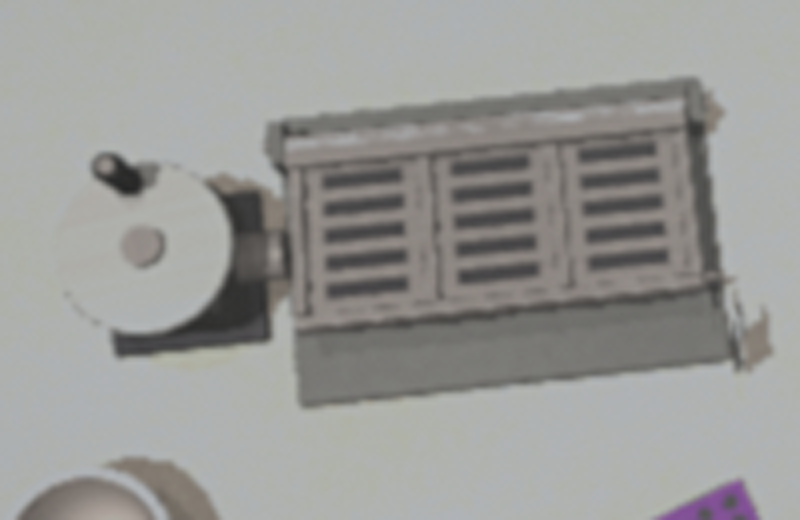

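View pics/c2.png

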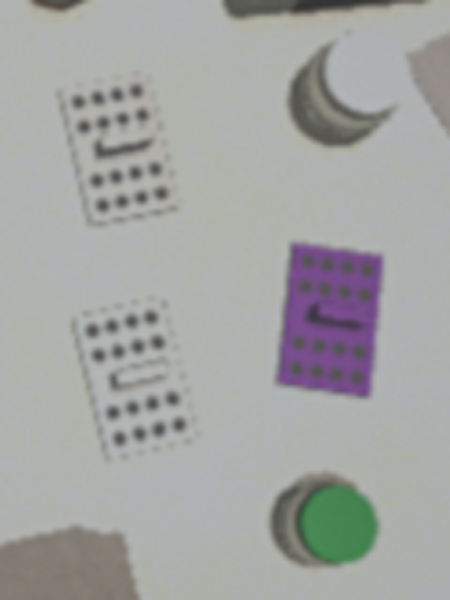

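Run:
```python
from h import *
im=cv2.imread('pics/a_side.png')
save(im,'c3',(130,170,310,310),4)
```

```text
(no output)
```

View pics/c3.png

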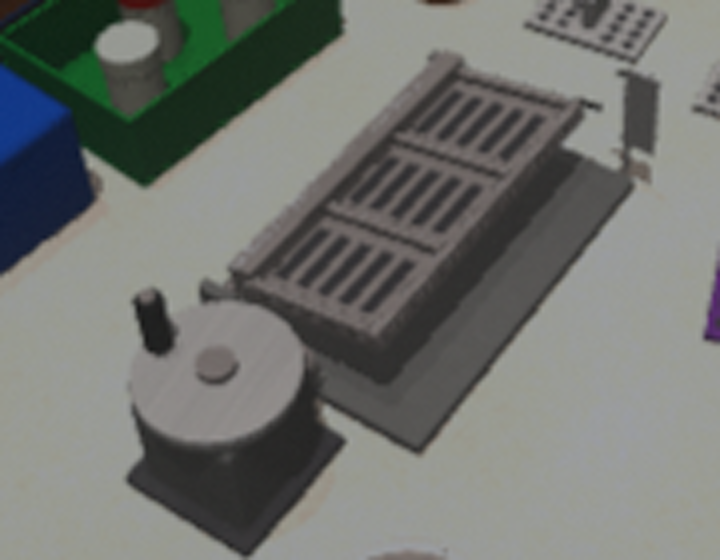

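```bash
cat >> h.py <<'E'
def tri(A,pa,B,pb):
    X=cv2.triangulatePoints(A[0]@np.c_[A[1],A[2]],B[0]@np.c_[B[1],B[2]],np.array(pa,float).reshape(2,1),np.array(pb,float).reshape(2,1)).ravel()
    X=X[:3]/X[3]; return X.round(4),(toP(A,X)-pa).round(1),(toP(B,X)-pb).round(1)
E
python3 - <<'E'
from h import *
T=cam('top');S=cam('side')
f=lambda a:(80+a[0]/4,130+a[1]/4); g=lambda a:(130+a[0]/4,170+a[1]/4)
for n,a,b in [('gtop',(105,165),(149,296)),('gbase',(140,187),(162,350)),('knob',(143,246),(217,360)),
 ('deck nearL',(302,327),(375,340)),('deck nearR',(720,277),(580,112)),('lipL',(287,150),(245,275)),('lipR',(690,115),(445,62)),
 ('base nearL',(303,405),(418,447)),('base nearR',(738,360),(630,187))]:
    print(n,tri(T,f(a),S,g(b)))
E
```

```text
gtop (array([0.5775, 0.3272, 0.1484]), array([0. , 0.1]), array([-0.1, -0. ]))
gbase (array([0.5783, 0.3249, 0.0932]), array([-0.4, -0.6]), array([0.7, 0.2]))
knob (array([0.5384, 0.3167, 0.1079]), array([-0.1, -0.2]), array([0.3, 0.1]))
deck nearL (array([0.4933, 0.2297, 0.0739]), array([-0.1, -0.2]), array([0.3, 0.1]))
deck nearR (array([ 0.5217, -0.0249,  0.059 ]), array([-0.1, -0.1]), array([0.1, 0. ]))
lipL (array([0.6018, 0.2406, 0.0689]), array([0.5, 0.9]), array([-1. , -0.3]))
lipR (array([ 0.6286, -0.0064,  0.0602]), array([-0.8, -1.4]), array([1.5, 0.4]))
base nearL (array([0.4519, 0.2415, 0.0092]), array([-0.1, -0.2]), array([0.3, 0.1]))
base nearR (array([ 0.4788, -0.0364, -0.003 ]), array([-0.5, -0.9]), array([1. , 0.2]))
```

Emit:
play_rows --commands '[{"dx": 65.5, "dy": -73.3, "dz": 1.5, "claw": 0}, {"dx": 65.5, "dy": -73.3, "dz": 1.5, "claw": 0}, {"dx": 65.5, "dy": -73.3, "dz": 1.5, "claw": 0}, {"dx": 65.5, "dy": -73.3, "dz": 1.5, "claw": 0}, {"dx": 65.5, "dy": -73.3, "dz": 1.5, "claw": 0}]'

```text
invalid input
```

Emit:
play_rows --commands '[{"dx": 16.7, "dy": -18.7, "dz": 0.4, "rx": 0.0, "ry": 0.0, "rz": 0.0, "claw": 0.0}, {"dx": 16.7, "dy": -18.7, "dz": 0.4, "rx": 0.0, "ry": 0.0, "rz": 0.0, "claw": 0.0}, {"dx": 16.7, "dy": -18.7, "dz": 0.4, "rx": 0.0, "ry": 0.0, "rz": 0.0, "claw": 0.0}, {"dx": 16.7, "dy": -18.7, "dz": 0.4, "rx": 0.0, "ry": 0.0, "rz": 0.0, "claw": 0.0}, {"dx": 16.7, "dy": -18.7, "dz": 0.4, "rx": 0.0, "ry": 0.0, "rz": 0.0, "claw": 0.0}]'

```text
time: 0.65
tool_pos: [0.307, -0.3525, 0.2262]
tool_rot: [-0.001, 0.985, 0.174, -0.0]
contact_force: [1.6, -0.4, 0.4]
gripper_width: 0.999
```

Emit:
play_rows --commands '[{"dx": 48.8, "dy": -54.5, "dz": 1.1, "rx": 0.0, "ry": 0.0, "rz": 0.0, "claw": 0.0}, {"dx": 48.8, "dy": -54.5, "dz": 1.1, "rx": 0.0, "ry": 0.0, "rz": 0.0, "claw": 0.0}, {"dx": 48.8, "dy": -54.5, "dz": 1.1, "rx": 0.0, "ry": 0.0, "rz": 0.0, "claw": 0.0}, {"dx": 48.8, "dy": -54.5, "dz": 1.1, "rx": 0.0, "ry": 0.0, "rz": 0.0, "claw": 0.0}, {"dx": 48.8, "dy": -54.5, "dz": 1.1, "rx": 0.0, "ry": 0.0, "rz": 0.0, "claw": 0.0}]'

```text
time: 1.15
tool_pos: [0.3996, -0.1203, 0.2231]
tool_rot: [-0.001, 0.985, 0.174, 0.0]
contact_force: [0.8, -0.5, -0.0]
gripper_width: 0.997
```

Emit:
play_rows --commands '[{"dx": 32.1, "dy": -35.8, "dz": 0.7, "rx": 0.0, "ry": 0.0, "rz": 0.0, "claw": 0.0}, {"dx": 32.1, "dy": -35.8, "dz": 0.7, "rx": 0.0, "ry": 0.0, "rz": 0.0, "claw": 0.0}, {"dx": 32.1, "dy": -35.8, "dz": 0.7, "rx": 0.0, "ry": 0.0, "rz": 0.0, "claw": 0.0}, {"dx": 32.1, "dy": -35.8, "dz": 0.7, "rx": 0.0, "ry": 0.0, "rz": 0.0, "claw": 0.0}, {"dx": 32.1, "dy": -35.8, "dz": 0.7, "rx": 0.0, "ry": 0.0, "rz": 0.0, "claw": 0.0}]'

```text
time: 1.65
tool_pos: [0.4923, 0.1121, 0.2198]
tool_rot: [-0.001, 0.985, 0.174, 0.0]
contact_force: [0.4, 0.2, 0.0]
gripper_width: 1.005
```

```bash
cat >> h.py <<'E'
def pose():
    s=monitor.state(); q=s['tool_rot']; return s['tool_pos'],R.from_quat([q[1],q[2],q[3],q[0]]),s
def go(p,yaw=None,tip=0,note=''):
    """shift (cm) and rotvec for target TCP p, tool down with tool x at yaw, then turned by tip about tool x"""
    p0,R0,s=pose(); d=R0.as_matrix().T@(np.asarray(p)-p0)*100
    r=np.zeros(3)
    if yaw is not None:
        Rt=R.from_euler('z',yaw)*R.from_euler('x',np.pi)*R.from_euler('x',tip)
        r=(R0.inv()*Rt).as_rotvec()
    print(note,'d',d.round(2),'r',r.round(3)); return d,r
E
python3 - <<'E'
from h import *
p,r,s=pose(); print(s['time'],p,s['joint_pos'].round(2))
go((.578,.327,.215),0.3,0)
E
```

```text
1.65 [0.49233393 0.1120715  0.2198116 ] [ 0.08 -0.23  1.9   0.    1.47  1.3 ]
 d [ 15.42 -17.25   0.52] r [-0.001 -0.001  0.05 ]
```

Emit:
play_rows --commands '[{"dx": 15.4, "dy": -17.2, "dz": 0.5, "rx": 0, "ry": 0, "rz": 0.05, "claw": 0.3}, {"dx": 15.4, "dy": -17.2, "dz": 0.5, "rx": 0, "ry": 0, "rz": 0.05, "claw": 0.3}, {"dx": 15.4, "dy": -17.2, "dz": 0.5, "rx": 0, "ry": 0, "rz": 0.05, "claw": 0.3}, {"dx": 15.4, "dy": -17.2, "dz": 0.5, "rx": 0, "ry": 0, "rz": 0.05, "claw": 0.3}, {"dx": 15.4, "dy": -17.2, "dz": 0.5, "rx": 0, "ry": 0, "rz": 0.05, "claw": 0.3}]'

```text
time: 2.15
tool_pos: [0.5781, 0.3294, 0.2143]
tool_rot: [-0.001, 0.989, 0.15, 0.0]
contact_force: [0.7, 0.1, 0.2]
gripper_width: 0.7
```

Run:
```python
from h import *
p,r,s=pose(); print(s['time'],p,s['gripper_width'],s['contact_force'])
go((.578,.327,.215),0.3,0)
C,_=shot('wrist','w1')
shot('top','t1')
print([toP(C,(.578,.327,z)).round(0) for z in (.095,.138,.148)],toP(C,(.5385,.3165,.1)))
```

```text
2.15 [0.57813651 0.32944776 0.21425564] 0.699689135403139 [0.71492585 0.13456645 0.17810776]
 d [-0.09  0.23 -0.07] r [-0.002 -0.     0.002]
[array([258., 188.]), array([258., 201.]), array([258., 204.])] [255.8746937  228.91194258]
```

View pics/w1.png

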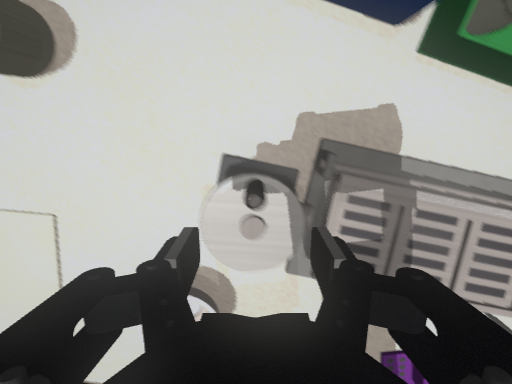

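View pics/t1.png

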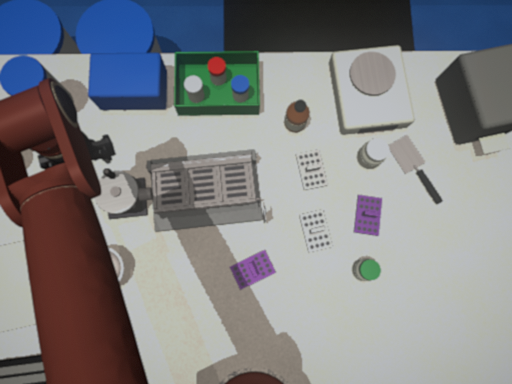

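Run:
```python
from h import *
save(np.load('pics/w1.npy'),'w1c',(190,140,320,280),5*.8)
```

```text
(no output)
```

View pics/w1c.png

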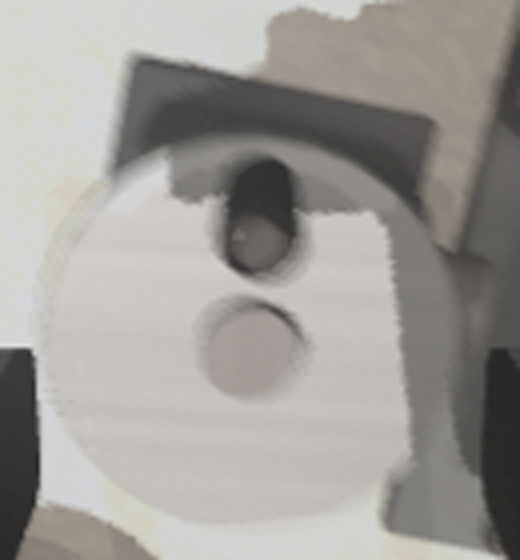

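Run:
```python
from h import *
import pickle
C=pickle.load(open('pics/w1.pkl','rb'))
for z in (.14,.144,.148): print(toW(C,(254.2,200),z))
for z in (.104,.108): print('knob',toW(C,(253.5,227.5),z))
print('disc',toW(C,(253,221.5),.094))
```

```text
[0.57804961 0.33036784 0.14      ]
[0.57920487 0.33070954 0.144     ]
[0.58036013 0.33105124 0.148     ]
knob [0.54080806 0.31964744 0.104     ]
knob [0.54238766 0.32010998 0.108     ]
disc [0.54288119 0.3208876  0.094     ]
```

Emit:
play_rows --commands '[{"dx": 0.1, "dy": 0, "dz": 5, "rx": 0, "ry": 0, "rz": 0, "claw": 0.3}, {"dx": 0.1, "dy": 0, "dz": 8, "rx": 0, "ry": 0, "rz": 0, "claw": 0.3}, {"dx": 0.1, "dy": 0, "dz": 10.8, "rx": 0, "ry": 0, "rz": 0, "claw": 0.3}, {"dx": 0.1, "dy": 0, "dz": 10.8, "rx": 0, "ry": 0, "rz": 0, "claw": 0.3}, {"dx": 0.1, "dy": 0, "dz": 10.8, "rx": 0, "ry": 0, "rz": 0, "claw": 0.3}]'

```text
time: 2.75
tool_pos: [0.5787, 0.3297, 0.1057]
tool_rot: [-0.001, 0.989, 0.151, -0.001]
contact_force: [0.6, 0.0, 1.0]
gripper_width: 0.699
```

Emit:
play_rows --commands '[{"dx": 0, "dy": 0, "dz": 0, "rx": 0, "ry": 0, "rz": 0, "claw": 0.7}, {"dx": 0, "dy": 0, "dz": 0, "rx": 0, "ry": 0, "rz": 0, "claw": 0.8}, {"dx": 0, "dy": 0, "dz": 0, "rx": 0, "ry": 0, "rz": 0, "claw": 0.9}, {"dx": 0, "dy": 0, "dz": 0, "rx": 0, "ry": 0, "rz": 0, "claw": 1}, {"dx": 0, "dy": 0, "dz": 0, "rx": 0, "ry": 0, "rz": 0, "claw": 1}]'

```text
time: 3.25
tool_pos: [0.5799, 0.33, 0.1081]
tool_rot: [-0.001, 0.989, 0.151, 0.001]
contact_force: [-1.0, -2.3, 5.6]
gripper_width: 0.194
```

Run:
```python
from h import *
p,r,s=pose(); print(s['time'],p,s['gripper_width'],s['contact_force'],s['ft_torque'])
shot('side','s2',(130,130,310,290),4)
```

```text
3.25 [0.57989392 0.32999511 0.10812991] 0.19359870629245396 [-1.01623329 -2.28140916  5.59818152] [-0.24898831  0.11035652 -0.01435017]
```

View pics/s2.png

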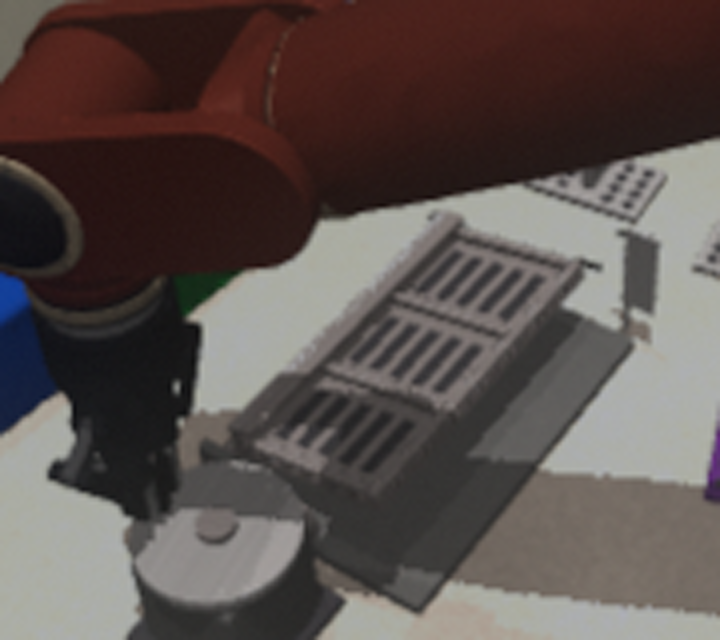

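```bash
cat > circ.py <<'E'
from h import *
import sys
# args: step deg, n rows, ax ay z
st=float(sys.argv[1]); ax,ay,z=map(float,sys.argv[2:5]); n=int(sys.argv[5]) if len(sys.argv)>5 else 5
rad=.040
p,r,s=pose(); a=np.arctan2(p[1]-ay,p[0]-ax)
print('t',round(s['time'],2),'ang',np.degrees(a).round(1),'rad',np.hypot(p[1]-ay,p[0]-ax).round(4),'F',s['contact_force'].round(1),'w',round(s['gripper_width'],3))
Rt=R.from_euler('z',.3)*R.from_euler('x',np.pi); rv=(r.inv()*Rt).as_rotvec().round(2)
out=[]
for i in range(1,n+1):
    b=a+np.radians(st)*i; q=np.array([ax+rad*np.cos(b),ay+rad*np.sin(b),z])
    d=(r.as_matrix().T@(q-p)*100).round(1)+0.
    out.append('{"dx": %g, "dy": %g, "dz": %g, "rx": %g, "ry": %g, "rz": %g, "claw": 1}'%(*d,*(rv+0.)))
print(', '.join(out))
E
python3 circ.py 20 .5415 .3189 .110
```

```text
t 3.3 ang 16.1 rad 0.0399 F [-0.8 -1.5  6.1] w 0.195
{"dx": -0.2, "dy": -1.4, "dz": -0.2, "rx": 0, "ry": 0, "rz": 0, "claw": 1}, {"dx": -0.9, "dy": -2.6, "dz": -0.2, "rx": 0, "ry": 0, "rz": 0, "claw": 1}, {"dx": -1.9, "dy": -3.5, "dz": -0.2, "rx": 0, "ry": 0, "rz": 0, "claw": 1}, {"dx": -3.2, "dy": -4, "dz": -0.2, "rx": 0, "ry": 0, "rz": 0, "claw": 1}, {"dx": -4.6, "dy": -4, "dz": -0.2, "rx": 0, "ry": 0, "rz": 0, "claw": 1}
```

Emit:
play_rows --commands '[{"dx": -0.2, "dy": -1.4, "dz": -0.2, "rx": 0, "ry": 0, "rz": 0, "claw": 1}, {"dx": -0.9, "dy": -2.6, "dz": -0.2, "rx": 0, "ry": 0, "rz": 0, "claw": 1}, {"dx": -1.9, "dy": -3.5, "dz": -0.2, "rx": 0, "ry": 0, "rz": 0, "claw": 1}, {"dx": -3.2, "dy": -4, "dz": -0.2, "rx": 0, "ry": 0, "rz": 0, "claw": 1}, {"dx": -4.6, "dy": -4, "dz": -0.2, "rx": 0, "ry": 0, "rz": 0, "claw": 1}]'

```text
time: 3.8
tool_pos: [0.5222, 0.3543, 0.1083]
tool_rot: [-0.0, 0.988, 0.152, -0.0]
contact_force: [3.3, -2.3, -8.3]
gripper_width: 0.194
```

```bash
python3 circ.py 24 .5415 .3189 .110
```

```text
t 3.8 ang 118.6 rad 0.0403 F [ 3.3 -2.3 -8.3] w 0.194
{"dx": -1.5, "dy": 0.7, "dz": -0.2, "rx": 0, "ry": 0, "rz": 0, "claw": 1}, {"dx": -2.7, "dy": 1.9, "dz": -0.2, "rx": 0, "ry": 0, "rz": 0, "claw": 1}, {"dx": -3.2, "dy": 3.5, "dz": -0.2, "rx": 0, "ry": 0, "rz": 0, "claw": 1}, {"dx": -3, "dy": 5.1, "dz": -0.2, "rx": 0, "ry": 0, "rz": 0, "claw": 1}, {"dx": -2.2, "dy": 6.6, "dz": -0.2, "rx": 0, "ry": 0, "rz": 0, "claw": 1}
```

Emit:
play_rows --commands '[{"dx": -1.5, "dy": 0.7, "dz": 0, "rx": 0, "ry": 0, "rz": 0, "claw": 1}, {"dx": -2.7, "dy": 1.9, "dz": 0, "rx": 0, "ry": 0, "rz": 0, "claw": 1}, {"dx": -3.2, "dy": 3.5, "dz": 0, "rx": 0, "ry": 0, "rz": 0, "claw": 1}, {"dx": -3, "dy": 5.1, "dz": 0, "rx": 0, "ry": 0, "rz": 0, "claw": 1}, {"dx": -2.2, "dy": 6.6, "dz": 0, "rx": 0, "ry": 0, "rz": 0, "claw": 1}]'

```text
time: 4.3
tool_pos: [0.5205, 0.2847, 0.1083]
tool_rot: [-0.002, 0.988, 0.152, -0.0]
contact_force: [3.9, 10.7, -9.0]
gripper_width: 0.194
```

```bash
python3 circ.py 30 .5415 .3189 .1085
```

```text
t 4.3 ang -121.6 rad 0.0402 F [ 3.9 10.7 -9. ] w 0.194
{"dx": 1.7, "dy": 1.1, "dz": 0, "rx": 0, "ry": 0, "rz": 0, "claw": 1}, {"dx": 3.8, "dy": 1.3, "dz": 0, "rx": 0, "ry": 0, "rz": 0, "claw": 1}, {"dx": 5.7, "dy": 0.4, "dz": 0, "rx": 0, "ry": 0, "rz": 0, "claw": 1}, {"dx": 6.8, "dy": -1.3, "dz": 0, "rx": 0, "ry": 0, "rz": 0, "claw": 1}, {"dx": 7, "dy": -3.4, "dz": 0, "rx": 0, "ry": 0, "rz": 0, "claw": 1}
```

Emit:
play_rows --commands '[{"dx": 1.7, "dy": 1.1, "dz": 0, "rx": 0, "ry": 0, "rz": 0, "claw": 1}, {"dx": 3.8, "dy": 1.3, "dz": 0, "rx": 0, "ry": 0, "rz": 0, "claw": 1}, {"dx": 5.7, "dy": 0.4, "dz": 0, "rx": 0, "ry": 0, "rz": 0, "claw": 1}, {"dx": 6.8, "dy": -1.3, "dz": 0, "rx": 0, "ry": 0, "rz": 0, "claw": 1}, {"dx": 7, "dy": -3.4, "dz": 0, "rx": 0, "ry": 0, "rz": 0, "claw": 1}]'

```text
time: 4.8
tool_pos: [0.5776, 0.3365, 0.1081]
tool_rot: [0.0, 0.989, 0.151, -0.002]
contact_force: [-9.2, -7.9, 3.0]
gripper_width: 0.195
```

```bash
python3 circ.py 30 .5415 .3189 .1085
```

```text
t 4.8 ang 25.9 rad 0.0402 F [-9.2 -7.9  3. ] w 0.195
{"dx": -0.8, "dy": -1.9, "dz": 0, "rx": 0, "ry": 0, "rz": 0, "claw": 1}, {"dx": -2.5, "dy": -3.1, "dz": 0, "rx": 0, "ry": 0, "rz": 0, "claw": 1}, {"dx": -4.6, "dy": -3.4, "dz": 0, "rx": 0, "ry": 0, "rz": 0, "claw": 1}, {"dx": -6.5, "dy": -2.5, "dz": 0, "rx": 0, "ry": 0, "rz": 0, "claw": 1}, {"dx": -7.7, "dy": -0.9, "dz": 0, "rx": 0, "ry": 0, "rz": 0, "claw": 1}
```

One turn done (370°). Continuing.

Emit:
play_rows --commands '[{"dx": -0.8, "dy": -1.9, "dz": 0, "rx": 0, "ry": 0, "rz": 0, "claw": 1}, {"dx": -2.5, "dy": -3.1, "dz": 0, "rx": 0, "ry": 0, "rz": 0, "claw": 1}, {"dx": -4.6, "dy": -3.4, "dz": 0, "rx": 0, "ry": 0, "rz": 0, "claw": 1}, {"dx": -6.5, "dy": -2.5, "dz": 0, "rx": 0, "ry": 0, "rz": 0, "claw": 1}, {"dx": -7.7, "dy": -0.9, "dz": 0, "rx": 0, "ry": 0, "rz": 0, "claw": 1}]'

```text
time: 5.3
tool_pos: [0.5012, 0.322, 0.1083]
tool_rot: [0.0, 0.988, 0.152, -0.002]
contact_force: [11.0, 1.2, -10.3]
gripper_width: 0.198
```

```bash
python3 circ.py 30 .5415 .3189 .1085
```

```text
t 5.3 ang 175.6 rad 0.0404 F [ 11.    1.2 -10.3] w 0.198
{"dx": -0.2, "dy": 2.1, "dz": 0, "rx": 0, "ry": 0, "rz": 0, "claw": 1}, {"dx": 0.6, "dy": 4, "dz": 0, "rx": 0, "ry": 0, "rz": 0, "claw": 1}, {"dx": 2.3, "dy": 5.2, "dz": 0, "rx": 0, "ry": 0, "rz": 0, "claw": 1}, {"dx": 4.3, "dy": 5.5, "dz": 0, "rx": 0, "ry": 0, "rz": 0, "claw": 1}, {"dx": 6.2, "dy": 4.7, "dz": 0, "rx": 0, "ry": 0, "rz": 0, "claw": 1}
```

Emit:
play_rows --commands '[{"dx": -0.2, "dy": 2.1, "dz": 0, "rx": 0, "ry": 0, "rz": 0, "claw": 1}, {"dx": 0.6, "dy": 4, "dz": 0, "rx": 0, "ry": 0, "rz": 0, "claw": 1}, {"dx": 2.3, "dy": 5.2, "dz": 0, "rx": 0, "ry": 0, "rz": 0, "claw": 1}, {"dx": 4.3, "dy": 5.5, "dz": 0, "rx": 0, "ry": 0, "rz": 0, "claw": 1}, {"dx": 6.2, "dy": 4.7, "dz": 0, "rx": 0, "ry": 0, "rz": 0, "claw": 1}]'

```text
time: 5.8
tool_pos: [0.5738, 0.2953, 0.1081]
tool_rot: [-0.001, 0.989, 0.151, -0.005]
contact_force: [-14.0, 6.6, 4.7]
gripper_width: 0.194
```

```bash
python3 circ.py 30 .5415 .3189 .1085
```

```text
t 5.8 ang -36.1 rad 0.04 F [-14.    6.6   4.7] w 0.194
{"dx": 1.3, "dy": -1.6, "dz": 0, "rx": 0, "ry": 0.01, "rz": 0, "claw": 1}, {"dx": 1.6, "dy": -3.7, "dz": 0, "rx": 0, "ry": 0.01, "rz": 0, "claw": 1}, {"dx": 0.8, "dy": -5.6, "dz": 0, "rx": 0, "ry": 0.01, "rz": 0, "claw": 1}, {"dx": -0.8, "dy": -6.9, "dz": 0, "rx": 0, "ry": 0.01, "rz": 0, "claw": 1}, {"dx": -2.8, "dy": -7.2, "dz": 0, "rx": 0, "ry": 0.01, "rz": 0, "claw": 1}
```

Emit:
play_rows --commands '[{"dx": 1.3, "dy": -1.6, "dz": 0, "rx": 0, "ry": 0.01, "rz": 0, "claw": 1}, {"dx": 1.6, "dy": -3.7, "dz": 0, "rx": 0, "ry": 0.01, "rz": 0, "claw": 1}, {"dx": 0.8, "dy": -5.6, "dz": 0, "rx": 0, "ry": 0.01, "rz": 0, "claw": 1}, {"dx": -0.8, "dy": -6.9, "dz": 0, "rx": 0, "ry": 0.01, "rz": 0, "claw": 1}, {"dx": -2.8, "dy": -7.2, "dz": 0, "rx": 0, "ry": 0.01, "rz": 0, "claw": 1}]'

```text
time: 6.3
tool_pos: [0.5254, 0.356, 0.1082]
tool_rot: [-0.001, 0.988, 0.151, 0.001]
contact_force: [5.0, -7.5, -3.4]
gripper_width: 0.197
```

```bash
python3 circ.py 30 .5415 .3189 .1085
```

```text
t 6.3 ang 113.5 rad 0.0404 F [ 5.  -7.5 -3.4] w 0.197
{"dx": -1.9, "dy": 0.8, "dz": 0, "rx": 0, "ry": 0, "rz": 0, "claw": 1}, {"dx": -3.2, "dy": 2.4, "dz": 0, "rx": 0, "ry": 0, "rz": 0, "claw": 1}, {"dx": -3.5, "dy": 4.4, "dz": 0, "rx": 0, "ry": 0, "rz": 0, "claw": 1}, {"dx": -2.8, "dy": 6.4, "dz": 0, "rx": 0, "ry": 0, "rz": 0, "claw": 1}, {"dx": -1.2, "dy": 7.7, "dz": 0, "rx": 0, "ry": 0, "rz": 0, "claw": 1}
```

Emit:
play_rows --commands '[{"dx": -1.9, "dy": 0.8, "dz": 0, "rx": 0, "ry": 0, "rz": 0, "claw": 1}, {"dx": -3.2, "dy": 2.4, "dz": 0, "rx": 0, "ry": 0, "rz": 0, "claw": 1}, {"dx": -3.5, "dy": 4.4, "dz": 0, "rx": 0, "ry": 0, "rz": 0, "claw": 1}, {"dx": -2.8, "dy": 6.4, "dz": 0, "rx": 0, "ry": 0, "rz": 0, "claw": 1}, {"dx": -1.2, "dy": 7.7, "dz": 0, "rx": 0, "ry": 0, "rz": 0, "claw": 1}]'

```text
time: 6.8
tool_pos: [0.5358, 0.2792, 0.1083]
tool_rot: [-0.003, 0.989, 0.151, 0.0]
contact_force: [0.0, 13.4, -5.4]
gripper_width: 0.196
```

```bash
python3 circ.py 20 .5415 .3189 .1085
python3 - <<'E'
from h import *
shot('side','s3',(130,130,310,290),4);shot('top','t3',(80,130,280,260),4)
E
```

```text
t 6.8 ang -98.2 rad 0.0401 F [ 0.  13.4 -5.4] w 0.196
{"dx": 1.3, "dy": 0.4, "dz": 0, "rx": -0.01, "ry": 0, "rz": 0, "claw": 1}, {"dx": 2.7, "dy": 0.3, "dz": 0, "rx": -0.01, "ry": 0, "rz": 0, "claw": 1}, {"dx": 4, "dy": -0.3, "dz": 0, "rx": -0.01, "ry": 0, "rz": 0, "claw": 1}, {"dx": 5, "dy": -1.3, "dz": 0, "rx": -0.01, "ry": 0, "rz": 0, "claw": 1}, {"dx": 5.6, "dy": -2.5, "dz": 0, "rx": -0.01, "ry": 0, "rz": 0, "claw": 1}
```

View pics/s3.png

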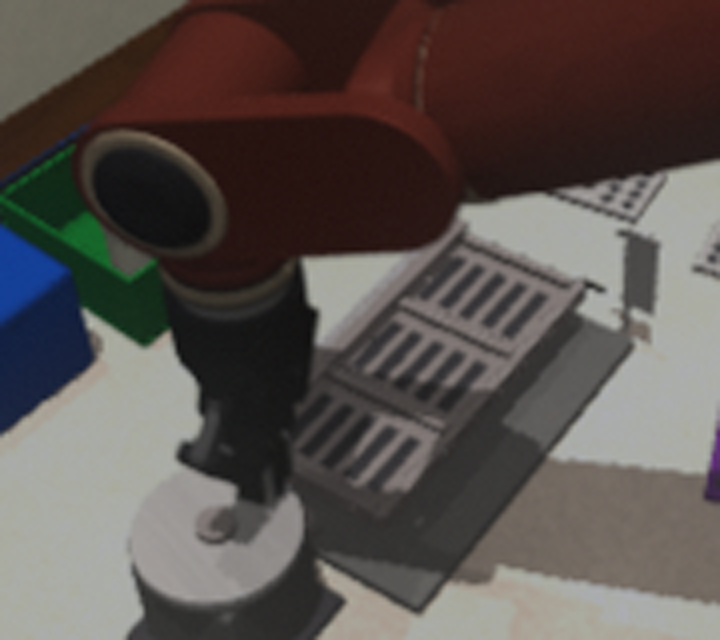

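View pics/t3.png

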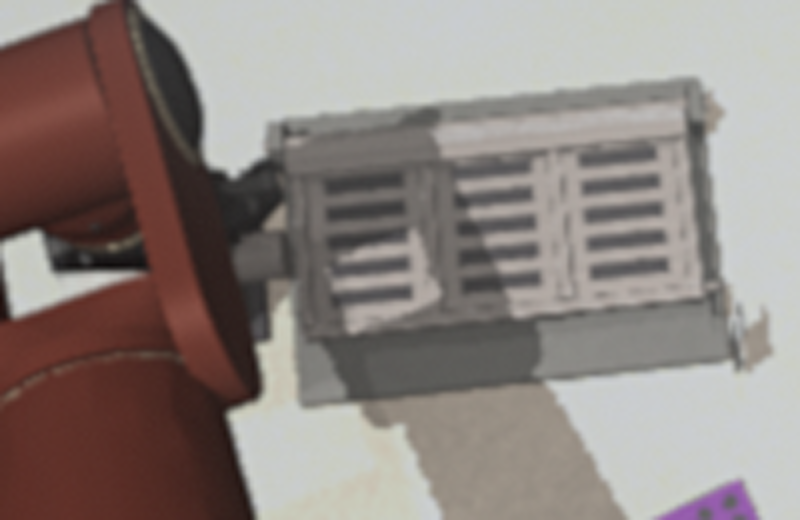

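```bash
cat > slots.py <<'E'
from h import *
import sys
from scipy.optimize import least_squares
def det(im,x0,y0,x1,y1):
    g=cv2.cvtColor(im,cv2.COLOR_BGR2GRAY)[y0:y1,x0:x1]
    g=cv2.resize(g,None,fx=4,fy=4,interpolation=cv2.INTER_CUBIC)
    b=cv2.adaptiveThreshold(g,255,cv2.ADAPTIVE_THRESH_MEAN_C,cv2.THRESH_BINARY_INV,61,15)
    n,l,st,c=cv2.connectedComponentsWithStats(b)
    return [( (c[i]+.5)/4-.5+[x0,y0],st[i]) for i in range(1,n) if 200<st[i][4]<2500],b
if __name__=='__main__':
    for f,n,w in (('pics/a_top.png','top',(150,150,265,212)),('pics/a_side.png','side',(185,180,285,260))):
        im=cv2.imread(f); r,b=det(im,*w); cv2.imwrite('pics/det_%s.png'%n,b)
        for c,s in r: print(n,c.round(1),s)
E
python3 slots.py
```

```text
top [226.4 164.3] [ 226   48  172   22 1005]
top [234.1 167.3] [298  60  78  22 953]
top [184.4 168.7] [ 68  68 140  19 769]
top [202.3 170.7] [171  74  79  21 939]
top [159.7 171.2] [ 18  81  49  17 303]
top [170.3 174. ] [ 43  87  79  21 966]
top [234.6 174.2] [301  89  78  20 837]
top [155.7 181.9] [ 21 101   7  60 275]
top [202.7 177.5] [173 102  79  20 854]
top [170.7 180.9] [ 45 115  79  20 862]
top [235.4 180.8] [303 115  80  20 894]
top [203.2 184.2] [175 128  79  20 875]
top [170.8 187.6] [ 45 142  80  21 889]
top [236.  187.6] [306 142  79  21 895]
top [151.2 194. ] [  0 148  13  59 561]
top [203.8 191. ] [176 156  80  20 890]
top [171.2 194.4] [ 46 169  81  21 937]
top [236.6 194.5] [ 308  169   81   22 1052]
top [204.2 197.9] [ 178  182   82   22 1067]
top [171.4 201.5] [  46  197   83   22 1093]
top [156.3 205.2] [ 16 200  17  38 282]
side [278.4 181.6] [346   0  54  20 379]
side [239.1 197.8] [197  52  44  40 427]
side [244.2 199.3] [219  58  41  42 399]
side [249.5 200.6] [238  63  44  43 456]
side [254.7 202.3] [259  70  42  42 451]
side [260.  203.8] [281  75  43  45 493]
side [222.8 214.8] [132 119  45  44 444]
side [228.1 216.4] [152 126  45  43 445]
side [233.2 218.2] [172 132  46  46 496]
side [238.5 220. ] [193 138  46  47 534]
side [244.  221.6] [215 145  45  47 560]
side [268.  239.3] [ 266  155  134  165 2269]
side [256.3 223.3] [267 161  33  35 226]
side [255.4 230.5] [259 180  47  52 278]
side [204.9 233.2] [ 57 190  50  48 521]
side [210.4 235.1] [ 80 197  48  50 538]
side [244.7 236.5] [214 198  52  58 481]
side [215.7 237. ] [100 205  50  50 574]
side [221.  239.1] [121 213  51  50 615]
side [226.7 241. ] [143 221  51  51 644]
side [233.9 249. ] [183 258  32  39 231]
```

```bash
cat > fit.py <<'E'
from slots import *
def fit(top,side,verbose=True):
    T=cam('top');S=cam('side')
    # top: dict bay-> 5 pts far..near
    keys=[(b,k) for b in range(3) for k in range(5)]
    def model(x,b,k):
        o=x[:3]; Rm=(R.from_euler('z',x[3])*R.from_euler('y',x[4])).as_matrix()
        return o+Rm@np.array([x[5]*(2-k),.08*(1-b),0])
    def res(x):
        r=[]
        for (b,k) in keys:
            X=model(x,b,k)
            if (b,k) in top: r+=list(toP(T,X)-top[b,k])
            if (b,k) in side: r+=list(toP(S,X)-side[b,k])
        return np.array(r)
    s=least_squares(res,[.555,.11,.06,.1,.1,.016])
    J=np.linalg.inv(s.jac.T@s.jac); rms=np.sqrt(np.mean(s.fun**2))
    print('o',s.x[:3].round(4),'yaw',s.x[3].round(4),'tilt deg',np.degrees(s.x[4]).round(2),'pitch',s.x[5].round(4),'rms',rms.round(2),'sd tilt',np.degrees(np.sqrt(J[4,4])*rms).round(2))
    return s.x
if __name__=='__main__':
    T={};S={}
    d={0:[(170.3,174),(170.7,180.9),(170.8,187.6),(171.2,194.4),(171.4,201.5)],1:[(202.3,170.7),(202.7,177.5),(203.2,184.2),(203.8,191),(204.2,197.9)],2:[(234.1,167.3),(234.6,174.2),(235.4,180.8),(236,187.6),(236.6,194.5)]}
    e={2:[(239.1,197.8),(244.2,199.3),(249.5,200.6),(254.7,202.3),(260,203.8)],1:[(222.8,214.8),(228.1,216.4),(233.2,218.2),(238.5,220),(244,221.6)],0:[(204.9,233.2),(210.4,235.1),(215.7,237),(221,239.1),(226.7,241)]}
    for b in range(3):
        for k in range(5): T[b,k]=np.array(d[b][k]);S[b,k]=np.array(e[b][k])
    fit(T,S)
E
python3 fit.py
```

```text
o [0.5608 0.1151 0.0666] yaw 0.0908 tilt deg 11.34 pitch 0.0184 rms 0.17 sd tilt 0.41
```

```bash
python3 circ.py 30 .5415 .3189 .1085
```

```text
t 6.9 ang -95.0 rad 0.0399 F [ 1.6  4.7 -4.1] w 0.192
{"dx": 2.1, "dy": 0.3, "dz": 0, "rx": 0, "ry": 0, "rz": 0, "claw": 1}, {"dx": 4, "dy": -0.5, "dz": 0, "rx": 0, "ry": 0, "rz": 0, "claw": 1}, {"dx": 5.2, "dy": -2.2, "dz": 0, "rx": 0, "ry": 0, "rz": 0, "claw": 1}, {"dx": 5.5, "dy": -4.2, "dz": 0, "rx": 0, "ry": 0, "rz": 0, "claw": 1}, {"dx": 4.7, "dy": -6.1, "dz": 0, "rx": 0, "ry": 0, "rz": 0, "claw": 1}
```

Emit:
play_rows --commands '[{"dx": 2.1, "dy": 0.3, "dz": 0, "rx": 0, "ry": 0, "rz": 0, "claw": 1}, {"dx": 4, "dy": -0.5, "dz": 0, "rx": 0, "ry": 0, "rz": 0, "claw": 1}, {"dx": 5.2, "dy": -2.2, "dz": 0, "rx": 0, "ry": 0, "rz": 0, "claw": 1}, {"dx": 5.5, "dy": -4.2, "dz": 0, "rx": 0, "ry": 0, "rz": 0, "claw": 1}, {"dx": 4.7, "dy": -6.1, "dz": 0, "rx": 0, "ry": 0, "rz": 0, "claw": 1}]'

```text
time: 7.4
tool_pos: [0.5649, 0.3516, 0.1082]
tool_rot: [-0.002, 0.989, 0.15, 0.001]
contact_force: [-2.6, -7.8, -0.3]
gripper_width: 0.195
```

```bash
python3 circ.py 20 .5415 .3189 .1085 2;  python3 - <<'E'
from h import *
shot('side','s4',(130,130,310,290),4);shot('top','t4',(80,130,280,260),4)
E
```

```text
t 7.4 ang 54.4 rad 0.0403 F [-2.6 -7.8 -0.3] w 0.195
{"dx": -1, "dy": -0.9, "dz": 0, "rx": 0, "ry": 0, "rz": 0, "claw": 1}, {"dx": -2.3, "dy": -1.5, "dz": 0, "rx": 0, "ry": 0, "rz": 0, "claw": 1}
```

View pics/s4.png

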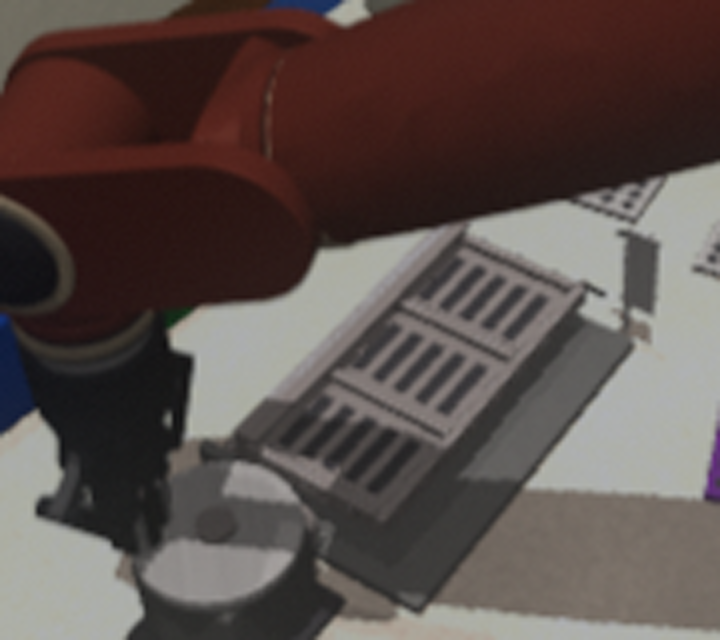

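Run:
```python
from fit import *
for n,w in (('t4',(150,150,265,212)),('s4',(185,180,285,265))):
    r,b=det(np.load('pics/%s.npy'%n),*w)
    for c,s in r: print(n,c.round(1),s)
```

```text
t4 [234.9 167.8] [ 298   58   94   29 1574]
t4 [151.2 175.5] [  0  81  14  46 262]
t4 [234.9 175.9] [302  95  78  21 948]
t4 [203.2 179.1] [175 108  79  21 941]
t4 [188.9 184.3] [153 112   8  63 283]
t4 [170.5 182.6] [  45  122   82   23 1027]
t4 [235.5 182.8] [304 122  79  22 994]
t4 [203.9 186.1] [177 135  80  22 995]
t4 [151.6 193.4] [  0 148  18  53 647]
t4 [171.8 189.5] [  51  150   77   21 1007]
t4 [236.2 189.8] [307 150  79  22 979]
t4 [204.3 193.2] [ 179  163   80   23 1019]
t4 [172.3 196.6] [  49  176   81   23 1060]
t4 [237. 197.] [ 310  178   80   23 1117]
t4 [205.  200.4] [ 182  191   80   24 1149]
t4 [174.6 204. ] [  54  203   85   31 1261]
t4 [154.  207.4] [ 13 214  11  34 272]
s4 [278.7 181.6] [348   0  52  21 373]
s4 [245.3 201.5] [221  67  44  43 525]
s4 [250.1 204.2] [240  76  45  44 562]
s4 [255.6 206.4] [262  86  44  43 564]
s4 [260.9 208.8] [284  95  43  45 610]
s4 [228.9 218.9] [154 134  48  47 596]
s4 [234.2 221.5] [175 144  47  48 646]
s4 [239.6 224.1] [196 154  48  49 656]
s4 [245.  226.8] [218 164  48  50 700]
s4 [210.9 238.1] [ 79 208  53  50 712]
s4 [217.1 240. ] [105 219  50  47 707]
s4 [222.7 242.8] [125 229  54  52 697]
s4 [228.6 245.3] [149 237  53  55 770]
s4 [275.8 254.7] [ 324  292   76   20 1031]
s4 [194.5 256.6] [ 10 299  55  21 531]
```

View pics/t4.png

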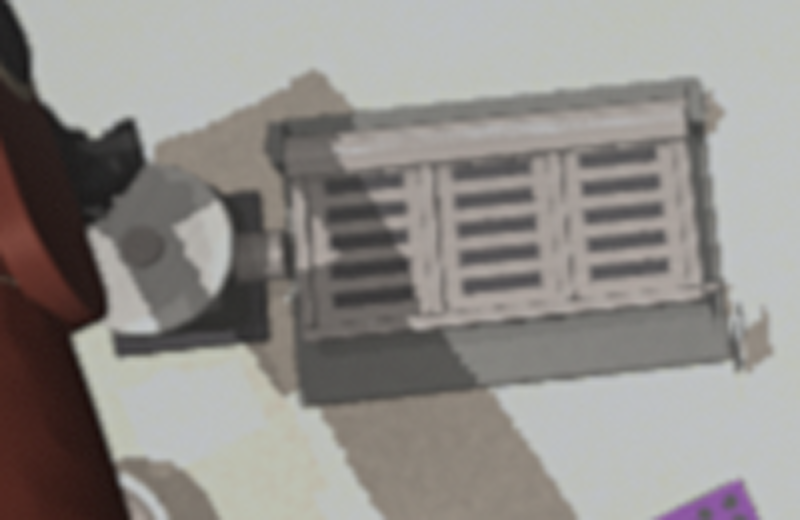

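Run:
```python
from fit import *
A=np.array
T={(1,1):(203.2,179.1),(1,2):(203.9,186.1),(1,3):(204.3,193.2),(1,4):(205,200.4),(2,1):(234.9,175.9),(2,2):(235.5,182.8),(2,3):(236.2,189.8),(2,4):(237,197)}
S={(2,1):(245.3,201.5),(2,2):(250.1,204.2),(2,3):(255.6,206.4),(2,4):(260.9,208.8),(1,1):(228.9,218.9),(1,2):(234.2,221.5),(1,3):(239.6,224.1),(1,4):(245,226.8),(0,1):(210.9,238.1),(0,2):(217.1,240),(0,3):(222.7,242.8),(0,4):(228.6,245.3)}
fit(T,S)
d={0:[(170.3,174),(170.7,180.9),(170.8,187.6),(171.2,194.4),(171.4,201.5)],1:[(202.3,170.7),(202.7,177.5),(203.2,184.2),(203.8,191),(204.2,197.9)],2:[(234.1,167.3),(234.6,174.2),(235.4,180.8),(236,187.6),(236.6,194.5)]}
e={2:[(239.1,197.8),(244.2,199.3),(249.5,200.6),(254.7,202.3),(260,203.8)],1:[(222.8,214.8),(228.1,216.4),(233.2,218.2),(238.5,220),(244,221.6)],0:[(204.9,233.2),(210.4,235.1),(215.7,237),(221,239.1),(226.7,241)]}
fit({k:d[k[0]][k[1]] for k in T},{k:e[k[0]][k[1]] for k in S})
```

```text
o [0.5581 0.115  0.055 ] yaw 0.0894 tilt deg 2.57 pitch 0.0183 rms 0.26 sd tilt 0.96
o [0.5607 0.1153 0.0668] yaw 0.0888 tilt deg 11.25 pitch 0.0183 rms 0.15 sd tilt 0.52
```

Emit:
play_rows --commands '[{"dx": -1, "dy": -0.9, "dz": 0, "rx": 0, "ry": 0, "rz": 0, "claw": 1}, {"dx": -1.7, "dy": -1.3, "dz": 0, "rx": 0, "ry": 0, "rz": 0, "claw": 1}, {"dx": -1.7, "dy": -1.3, "dz": 0, "rx": 0, "ry": 0, "rz": 0, "claw": 1}, {"dx": -1.7, "dy": -1.3, "dz": 0, "rx": 0, "ry": 0, "rz": 0, "claw": 0.6}, {"dx": -1.7, "dy": -1.3, "dz": 0, "rx": 0, "ry": 0, "rz": 0, "claw": 0.4}]'

```text
time: 8.0
tool_pos: [0.5421, 0.361, 0.1093]
tool_rot: [-0.003, 0.988, 0.152, 0.001]
contact_force: [-0.0, -0.4, 0.2]
gripper_width: 0.527
```

```bash
python3 circ.py 20 .5415 .3189 .1085 1|head -1
```

```text
t 8.0 ang 89.1 rad 0.0421 F [-0.  -0.4  0.2] w 0.527
```

Emit:
play_rows --commands '[{"dx": 0, "dy": 0, "dz": -5, "rx": 0, "ry": 0, "rz": 0, "claw": 0.3}, {"dx": 0, "dy": 0, "dz": -10, "rx": 0, "ry": 0, "rz": 0, "claw": 0.3}, {"dx": 0, "dy": 0, "dz": -15, "rx": 0, "ry": 0, "rz": 0, "claw": 0.3}, {"dx": 0, "dy": 0, "dz": -20, "rx": 0, "ry": 0, "rz": 0, "claw": 0.3}, {"dx": 0, "dy": 0, "dz": -20, "rx": 0, "ry": 0, "rz": 0, "claw": 0.3}]'

```text
time: 8.5
tool_pos: [0.5451, 0.3615, 0.3214]
tool_rot: [-0.007, 0.988, 0.152, 0.009]
contact_force: [0.5, -0.1, 1.2]
gripper_width: 0.7
```

Run:
```python
from h import *
go((.47,-.2,.31),1.66)
```

```text
d [-24.01  51.33   0.14] r [ 0.005 -0.024 -1.355]
```

Emit:
play_rows --commands '[{"dx": -24, "dy": 51.3, "dz": 0.1, "rx": 0, "ry": -0.02, "rz": -1.35, "claw": 0.3}, {"dx": -24, "dy": 51.3, "dz": 0.1, "rx": 0, "ry": -0.02, "rz": -1.35, "claw": 0.3}, {"dx": -24, "dy": 51.3, "dz": 0.1, "rx": 0, "ry": -0.02, "rz": -1.35, "claw": 0.3}, {"dx": -24, "dy": 51.3, "dz": 0.1, "rx": 0, "ry": -0.02, "rz": -1.35, "claw": 0.3}, {"dx": -24, "dy": 51.3, "dz": 0.1, "rx": 0, "ry": -0.02, "rz": -1.35, "claw": 0.3}]'

```text
time: 9.0
tool_pos: [0.5115, 0.1205, 0.3106]
tool_rot: [-0.0, 0.871, 0.492, 0.003]
contact_force: [0.6, -0.1, 0.5]
gripper_width: 0.701
```

Run:
```python
from h import *
go((.47,-.2,.31),1.66)
```

```text
d [-29.6   12.97  -0.06] r [ 0.004 -0.004 -0.631]
```

Emit:
play_rows --commands '[{"dx": -29.6, "dy": 13, "dz": 0, "rx": 0, "ry": 0, "rz": -0.63, "claw": 0.3}, {"dx": -29.6, "dy": 13, "dz": 0, "rx": 0, "ry": 0, "rz": -0.63, "claw": 0.3}, {"dx": -29.6, "dy": 13, "dz": 0, "rx": 0, "ry": 0, "rz": -0.63, "claw": 0.3}, {"dx": -29.6, "dy": 13, "dz": 0, "rx": 0, "ry": 0, "rz": -0.63, "claw": 0.3}, {"dx": -29.6, "dy": 13, "dz": 0, "rx": 0, "ry": 0, "rz": -0.63, "claw": 0.3}]'

```text
time: 9.5
tool_pos: [0.4832, -0.1036, 0.3104]
tool_rot: [0.002, 0.673, 0.74, 0.004]
contact_force: [0.5, -0.2, 0.8]
gripper_width: 0.7
```

Run:
```python
from h import *
print(pose()[0],pose()[2]['joint_pos'].round(2))
go((.47,-.2,.31),1.66)
shot('wrist','w5');shot('top','t5',(80,130,280,260),4);shot('side','s5',(130,130,310,290),4)
```

```text
[ 0.48321907 -0.10360875  0.31042303] [-0.37 -0.31  1.81  0.01  1.63 -0.46]
 d [-9.47 -2.22  0.  ] r [ 0.007 -0.002  0.005]
```

View pics/w5.png

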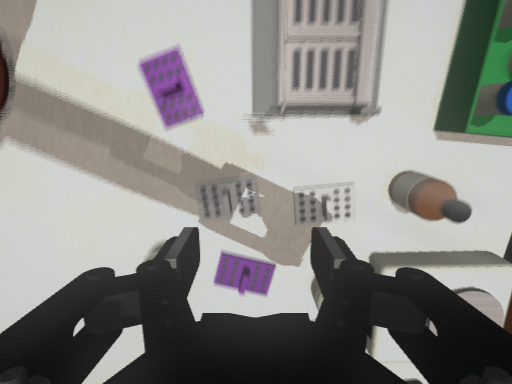

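View pics/t5.png

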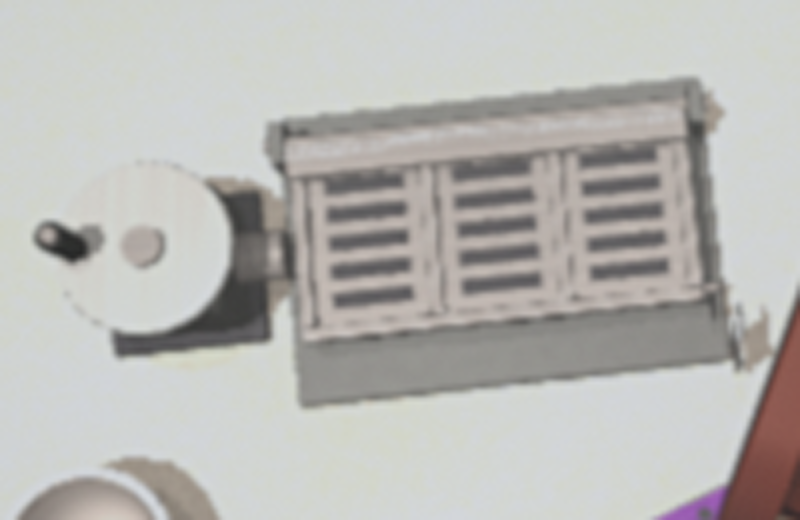

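View pics/s5.png

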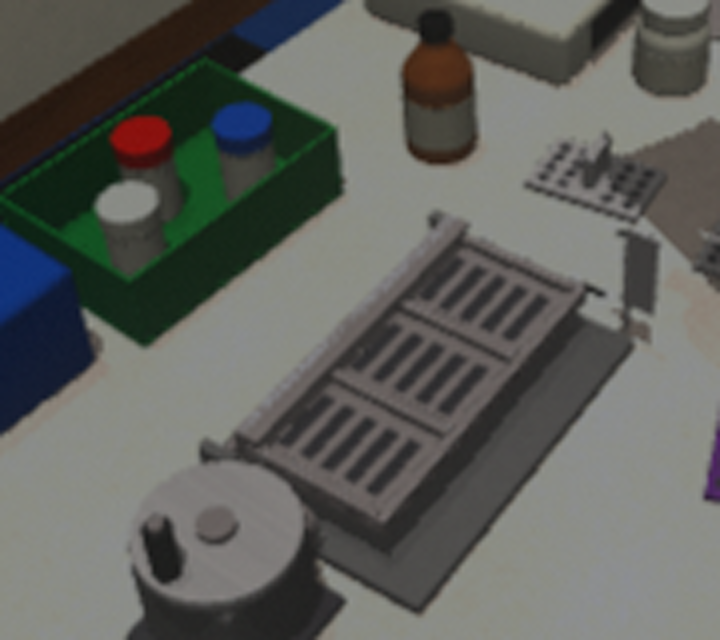

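Run:
```python
from fit import *
for n,w in (('t5',(152,150,265,212)),('s5',(185,180,285,265))):
    r,b=det(np.load('pics/%s.npy'%n),*w)
    print(n,[(*c.round(1),s[4]) for c,s in r])
```

```text
t5 [(np.float64(234.8), np.float64(175.9), np.int32(971)), (np.float64(203.2), np.float64(179.2), np.int32(983)), (np.float64(189.0), np.float64(184.5), np.int32(299)), (np.float64(171.3), np.float64(182.5), np.int32(1013)), (np.float64(235.7), np.float64(182.8), np.int32(1014)), (np.float64(203.8), np.float64(186.1), np.int32(1001)), (np.float64(171.9), np.float64(189.5), np.int32(1018)), (np.float64(236.2), np.float64(189.9), np.int32(1009)), (np.float64(152.4), np.float64(194.5), np.int32(345)), (np.float64(204.3), np.float64(193.2), np.int32(1038)), (np.float64(172.3), np.float64(196.6), np.int32(1059)), (np.float64(237.0), np.float64(197.0), np.int32(1152)), (np.float64(204.9), np.float64(200.4), np.int32(1161)), (np.float64(158.2), np.float64(206.4), np.int32(242)), (np.float64(172.9), np.float64(203.9), np.int32(1200)), (np.float64(153.9), np.float64(207.6), np.int32(204))]
s5 [(np.float64(196.8), np.float64(189.2), np.int32(2470)), (np.float64(278.4), np.float64(181.6), np.int32(365)), (np.float64(238.3), np.float64(184.4), np.int32(236)), (np.float64(245.4), np.float64(201.5), np.int32(451)), (np.float64(250.1), np.float64(204.3), np.int32(529)), (np.float64(255.4), np.float64(206.8), np.int32(527)), (np.float64(261.0), np.float64(208.8), np.int32(572)), (np.float64(229.0), np.float64(219.0), np.int32(539)), (np.float64(234.4), np.float64(221.4), np.int32(576)), (np.float64(239.7), np.float64(224.2), np.int32(605)), (np.float64(266.2), np.float64(241.8), np.int32(2401)), (np.float64(245.1), np.float64(226.9), np.int32(638)), (np.float64(230.4), np.float64(233.6), np.int32(432)), (np.float64(211.5), np.float64(237.6), np.int32(614)), (np.float64(216.6), np.float64(240.7), np.int32(663)), (np.float64(222.4), np.float64(243.4), np.int32(691)), (np.float64(227.9), np.float64(246.4), np.int32(757)), (np.float64(207.4), np.float64(262.8), np.int32(226))]
```

Run:
```python
from fit import *
T={(0,1):(171.3,182.5),(0,2):(171.9,189.5),(0,3):(172.3,196.6),(0,4):(172.9,203.9),(1,1):(203.2,179.2),(1,2):(203.8,186.1),(1,3):(204.3,193.2),(1,4):(204.9,200.4),(2,1):(234.8,175.9),(2,2):(235.7,182.8),(2,3):(236.2,189.9),(2,4):(237,197)}
S={(2,1):(245.4,201.5),(2,2):(250.1,204.3),(2,3):(255.4,206.8),(2,4):(261,208.8),(1,1):(229,219),(1,2):(234.4,221.4),(1,3):(239.7,224.2),(1,4):(245.1,226.9),(0,1):(211.5,237.6),(0,2):(216.6,240.7),(0,3):(222.4,243.4),(0,4):(227.9,246.4)}
fit(T,S)
d={0:[(170.3,174),(170.7,180.9),(170.8,187.6),(171.2,194.4),(171.4,201.5)],1:[(202.3,170.7),(202.7,177.5),(203.2,184.2),(203.8,191),(204.2,197.9)],2:[(234.1,167.3),(234.6,174.2),(235.4,180.8),(236,187.6),(236.6,194.5)]}
e={2:[(239.1,197.8),(244.2,199.3),(249.5,200.6),(254.7,202.3),(260,203.8)],1:[(222.8,214.8),(228.1,216.4),(233.2,218.2),(238.5,220),(244,221.6)],0:[(204.9,233.2),(210.4,235.1),(215.7,237),(221,239.1),(226.7,241)]}
fit({k:d[k[0]][k[1]] for k in T},{k:e[k[0]][k[1]] for k in S})
```

```text
o [0.558  0.1149 0.0544] yaw 0.0903 tilt deg -0.2 pitch 0.018 rms 0.18 sd tilt 0.66
o [0.5606 0.1152 0.0667] yaw 0.0911 tilt deg 11.2 pitch 0.0182 rms 0.16 sd tilt 0.55
```

Run:
```python
from h import *
save(np.load('pics/w5.npy'),'w5c',(190,165,370,245),4)
```

```text
(no output)
```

View pics/w5c.png

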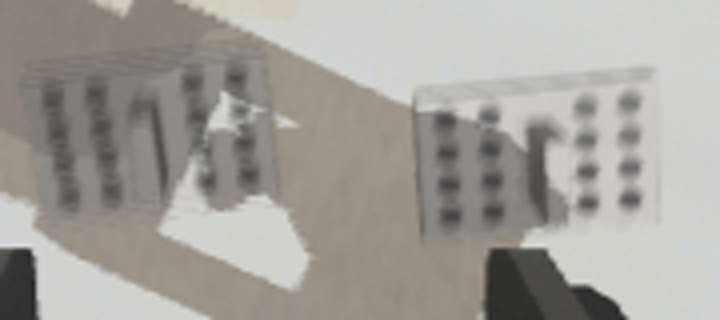

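Run:
```python
from h import *
print(pose()[0])
go((.605,-.168,.19),1.66)
```

```text
[ 0.48311756 -0.10472902  0.31004425]
 d [-7.34 11.55 12.05] r [ 0.006 -0.003 -0.007]
```

Emit:
play_rows --commands '[{"dx": -7.3, "dy": 11.5, "dz": 12, "rx": 0, "ry": 0, "rz": 0, "claw": 0.3}, {"dx": -7.3, "dy": 11.5, "dz": 12, "rx": 0, "ry": 0, "rz": 0, "claw": 0.3}, {"dx": -7.3, "dy": 11.5, "dz": 12, "rx": 0, "ry": 0, "rz": 0, "claw": 0.3}, {"dx": -7.3, "dy": 11.5, "dz": 12, "rx": 0, "ry": 0, "rz": 0, "claw": 0.3}, {"dx": -7.3, "dy": 11.5, "dz": 12, "rx": 0, "ry": 0, "rz": 0, "claw": 0.3}]'

```text
time: 10.15
tool_pos: [0.6044, -0.1662, 0.1853]
tool_rot: [-0.003, 0.677, 0.736, 0.002]
contact_force: [-0.3, 0.5, -0.0]
gripper_width: 0.701
```

Run:
```python
from h import *
import time
grab_frame('top')
shot('wrist','w6',(100,100,420,384),2.4)
```

```text
(no output)
```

View pics/w6.png

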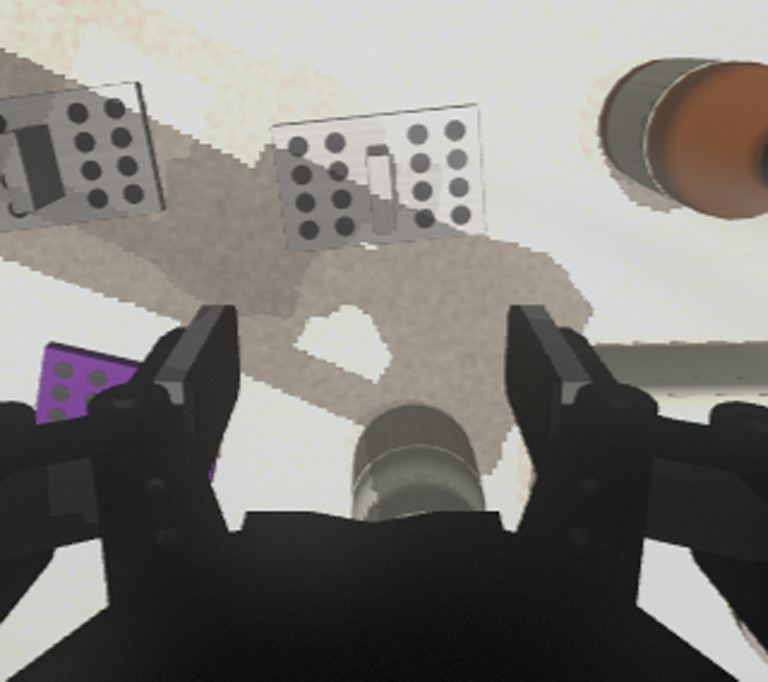

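```bash
cat >> h.py <<'E'
def plate(fn,h,k,off,z=.008):
    """h: four outer holes, picture crop coords, order: nearleft(top-left),bottom-left,bottom-right,top-right -> left=near x"""
    import pickle
    C=pickle.load(open('pics/'+fn+'.pkl','rb'))
    W=np.array([toW(C,((a+.5)/k-.5+off[0],(b+.5)/k-.5+off[1]),z) for a,b in h]); c=W.mean(0)
    ux=(W[2]+W[3]-W[0]-W[1]); uy=(W[0]+W[3]-W[1]-W[2])
    print('plate c',c.round(4),'yaw',np.arctan2(ux[1],ux[0]).round(3),(np.arctan2(uy[1],uy[0])-np.pi/2).round(3),'dims',np.hypot(*ux[:2])/2,np.hypot(*uy[:2])/2)
    return c,np.arctan2(ux[1],ux[0])
E
python3 - <<'E'
from h import *
c,y=plate('w6',[(298,146),(309,230),(461,214),(455,130)],2.4,(100,100))
print(pose()[0],pose()[2]['time'])
go((c[0],c[1],.11),y+np.pi/2)
go((c[0],c[1],.012),y+np.pi/2)
E
```

```text
plate c [ 0.6089 -0.1652  0.008 ] yaw 0.188 0.186 dims 0.07620059783055082 0.04218169200198871
[ 0.60467821 -0.16612373  0.19008385] 10.25
 d [0.02 0.39 8.01] r [ 0.005 -0.004 -0.105]
 d [-1.000e-02  3.400e-01  1.781e+01] r [ 0.005 -0.004 -0.105]
```

Emit:
play_rows --commands '[{"dx": 0, "dy": 0.4, "dz": 5, "rx": 0, "ry": 0, "rz": -0.1, "claw": 0.45}, {"dx": 0, "dy": 0.4, "dz": 10, "rx": 0, "ry": 0, "rz": -0.1, "claw": 0.45}, {"dx": 0, "dy": 0.4, "dz": 12, "rx": 0, "ry": 0, "rz": -0.1, "claw": 0.45}, {"dx": 0, "dy": 0.4, "dz": 12, "rx": 0, "ry": 0, "rz": -0.1, "claw": 0.45}, {"dx": 0, "dy": 0.4, "dz": 12, "rx": 0, "ry": 0, "rz": -0.1, "claw": 0.45}]'

```text
time: 10.75
tool_pos: [0.6103, -0.1649, 0.0728]
tool_rot: [0.002, 0.639, 0.769, 0.004]
contact_force: [0.8, -0.7, 1.2]
gripper_width: 0.549
```

Run:
```python
from h import *
grab_frame('top')
C,im=shot('wrist','w7',(100,100,420,384),2.4)
go((.6089,-.1652,.015),.188+np.pi/2)
```

```text
d [ 0.1  -0.3   5.92] r [ 0.011 -0.    -0.004]
```

View pics/w7.png

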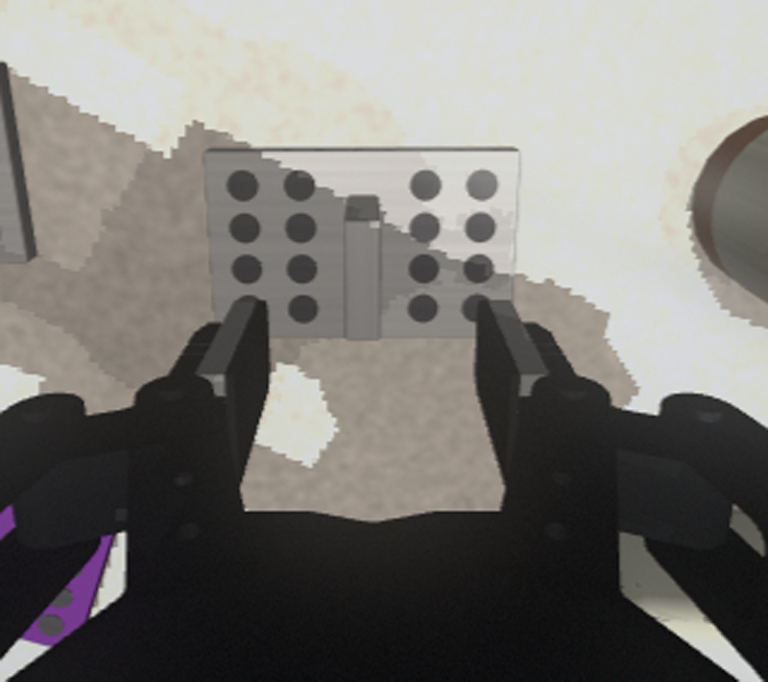

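Run:
```python
from h import *
c,y=plate('w7',[(244,228),(246,268),(479,268),(480,228)],2.4,(100,100))
go((c[0],c[1],.015),y+np.pi/2)
print(pose()[0])
```

```text
plate c [ 0.6087 -0.1654  0.008 ] yaw 0.181 0.192 dims 0.0764127401532341 0.01364661557626587
 d [ 0.08 -0.33  5.92] r [ 0.011 -0.     0.003]
[ 0.61142849 -0.1657013   0.07418375]
```

Emit:
play_rows --commands '[{"dx": 0.1, "dy": -0.3, "dz": 3, "rx": 0.01, "ry": 0, "rz": 0, "claw": 0.45}, {"dx": 0.1, "dy": -0.3, "dz": 5.9, "rx": 0.01, "ry": 0, "rz": 0, "claw": 0.45}, {"dx": 0.1, "dy": -0.3, "dz": 5.9, "rx": 0.01, "ry": 0, "rz": 0, "claw": 0.45}, {"dx": 0.1, "dy": -0.3, "dz": 5.9, "rx": 0.01, "ry": 0, "rz": 0, "claw": 0.8}, {"dx": 0.1, "dy": -0.3, "dz": 5.9, "rx": 0.01, "ry": 0, "rz": 0, "claw": 1}]'

```text
time: 11.35
tool_pos: [0.6109, -0.1659, 0.0182]
tool_rot: [0.002, 0.639, 0.769, 0.001]
contact_force: [-0.2, -0.1, 0.2]
gripper_width: 0.218
```

Emit:
play_rows --commands '[{"dx": 0, "dy": 0, "dz": 0, "rx": 0, "ry": 0, "rz": 0, "claw": 1}, {"dx": 0, "dy": 0, "dz": 0, "rx": 0, "ry": 0, "rz": 0, "claw": 1}, {"dx": 0, "dy": 0, "dz": 0, "rx": 0, "ry": 0, "rz": 0, "claw": 1}]'

```text
time: 11.65
tool_pos: [0.6116, -0.1661, 0.0192]
tool_rot: [0.003, 0.639, 0.769, 0.001]
contact_force: [1.0, 0.1, 1.5]
gripper_width: 0.104
```

Run:
```python
from h import *
p,r,s=pose(); print(p,s['gripper_width'],s['contact_force'], (p-[.6088,-.1653,0]))
M=r.as_matrix(); print(M.T@(p-[.6088,-.1653,0]))
go(p+[0,0,.2],.188+np.pi/2)
```

```text
[ 0.61155044 -0.1661066   0.01918862] 0.1037062560670584 [1.00284518 0.0771368  1.49177677] [ 0.00275044 -0.0008066   0.01918862]
[-0.00135938  0.00267681 -0.01916782]
 d [ -0.07   0.13 -20.  ] r [ 0.006  0.003 -0.004]
```

Emit:
play_rows --commands '[{"dx": 0, "dy": 0, "dz": 0, "rx": 0, "ry": 0, "rz": 0, "claw": 0.8}, {"dx": 0, "dy": 0, "dz": 0.3, "rx": 0, "ry": 0, "rz": 0, "claw": 0.8}, {"dx": 0, "dy": 0, "dz": 0.7, "rx": 0, "ry": 0, "rz": 0, "claw": 0.8}, {"dx": 0, "dy": 0, "dz": 0.7, "rx": 0, "ry": 0, "rz": 0, "claw": 0.8}, {"dx": 0, "dy": 0, "dz": 0.7, "rx": 0, "ry": 0, "rz": 0, "claw": 0.8}]'

```text
time: 12.15
tool_pos: [0.6112, -0.166, 0.0117]
tool_rot: [0.003, 0.639, 0.769, 0.001]
contact_force: [0.6, 1.0, 0.5]
gripper_width: 0.199
```

Emit:
play_rows --commands '[{"dx": 0, "dy": 0, "dz": 0, "rx": 0, "ry": 0, "rz": 0, "claw": 1}, {"dx": 0, "dy": 0, "dz": 0, "rx": 0, "ry": 0, "rz": 0, "claw": 1}, {"dx": 0, "dy": 0, "dz": 0, "rx": 0, "ry": 0, "rz": 0, "claw": 1}]'

```text
time: 12.45
tool_pos: [0.6116, -0.1661, 0.012]
tool_rot: [0.003, 0.639, 0.769, 0.001]
contact_force: [0.9, -0.4, 1.2]
gripper_width: 0.106
```

Run:
```python
from h import *
p,r,s=pose(); print(p,s['gripper_width'],s['contact_force'], s['tool_rot'])
go((.558,.1149,.25),.09+np.pi/2)
```

```text
[ 0.61158217 -0.16611176  0.01202502] 0.10637808681181558 [ 0.86401204 -0.39483967  1.15634024] [0.0031678  0.63927581 0.76896988 0.00131493]
 d [ 2.853e+01  1.000e-02 -2.389e+01] r [0.006 0.003 0.094]
```

Emit:
play_rows --commands '[{"dx": 0, "dy": 0, "dz": -4, "rx": 0, "ry": 0, "rz": 0, "claw": 1}, {"dx": 0, "dy": 0, "dz": -8, "rx": 0, "ry": 0, "rz": 0, "claw": 1}, {"dx": 2, "dy": 0, "dz": -12, "rx": 0, "ry": 0, "rz": 0, "claw": 1}, {"dx": 5, "dy": 0, "dz": -16, "rx": 0, "ry": 0, "rz": 0.03, "claw": 1}, {"dx": 9, "dy": 0, "dz": -19, "rx": 0, "ry": 0, "rz": 0.06, "claw": 1}]'

```text
time: 12.95
tool_pos: [0.5941, -0.0775, 0.204]
tool_rot: [0.004, 0.663, 0.748, 0.002]
contact_force: [0.5, -0.3, -2.6]
gripper_width: 0.107
```

Run:
```python
from h import *
p,r,s=pose(); print(p,s['gripper_width'],s['contact_force'], s['tool_rot'])
go((.558,.105,.26),.09+np.pi/2)
```

```text
[ 0.59406189 -0.07750746  0.20403595] 0.10712030348406931 [ 0.47436935 -0.34113374 -2.55207317] [0.00417774 0.66336136 0.74828545 0.00176793]
 d [18.53 -1.35 -5.68] r [0.008 0.004 0.03 ]
```

Emit:
play_rows --commands '[{"dx": 5, "dy": -0.4, "dz": -3, "rx": 0, "ry": 0, "rz": 0.03, "claw": 1}, {"dx": 10, "dy": -0.8, "dz": -5.7, "rx": 0, "ry": 0, "rz": 0.03, "claw": 1}, {"dx": 15, "dy": -1.3, "dz": -5.7, "rx": 0, "ry": 0, "rz": 0.03, "claw": 1}, {"dx": 18.5, "dy": -1.3, "dz": -5.7, "rx": 0, "ry": 0, "rz": 0.03, "claw": 1}, {"dx": 18.5, "dy": -1.3, "dz": -5.7, "rx": 0, "ry": 0, "rz": 0.03, "claw": 1}]'

```text
time: 13.45
tool_pos: [0.5569, 0.11, 0.2601]
tool_rot: [0.003, 0.672, 0.741, 0.003]
contact_force: [0.1, -0.8, -2.7]
gripper_width: 0.106
```

Run:
```python
from h import *
grab_frame('top'); grab_frame('top')
C,im=shot('wrist','w8',None,1.5)
p,r,s=pose(); print(p,s['tool_rot'])
for b in range(3):
    o=np.array([.558,.1149,.053])+(1-b)*.08*np.array([-.09,.996,0])
    print(b,[toP(C,o+R.from_euler('z',.09).apply(v)).round(0)*1.5 for v in ((.041,.036,.019),(.041,-.036,.019),(-.06,.036,.007),(-.06,-.036,.007))])
```

```text
[0.55798084 0.10468515 0.25918954] [0.0037852  0.67426418 0.73847978 0.00105253]
0 [array([439.5,  88.5]), array([435. , 190.5]), array([301.5,  91.5]), array([306. , 190.5])]
1 [array([435. , 202.5]), array([432., 291.]), array([307.5, 201. ]), array([310.5, 288. ])]
2 [array([432., 300.]), array([429. , 379.5]), array([310.5, 297. ]), array([315. , 373.5])]
```

View pics/w8.png

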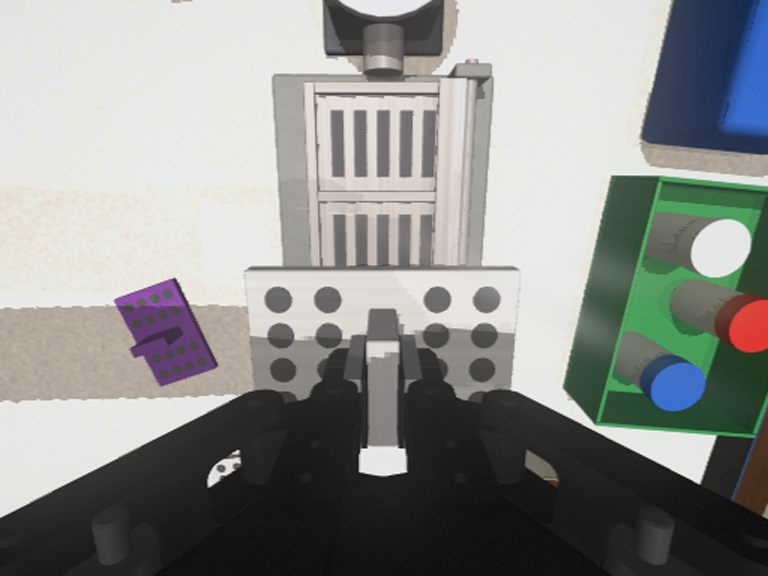

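Run:
```python
from h import *
im=np.load('pics/w8.npy')
save(im,'w8c',(170,45,340,185),4)
```

```text
(no output)
```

View pics/w8c.png

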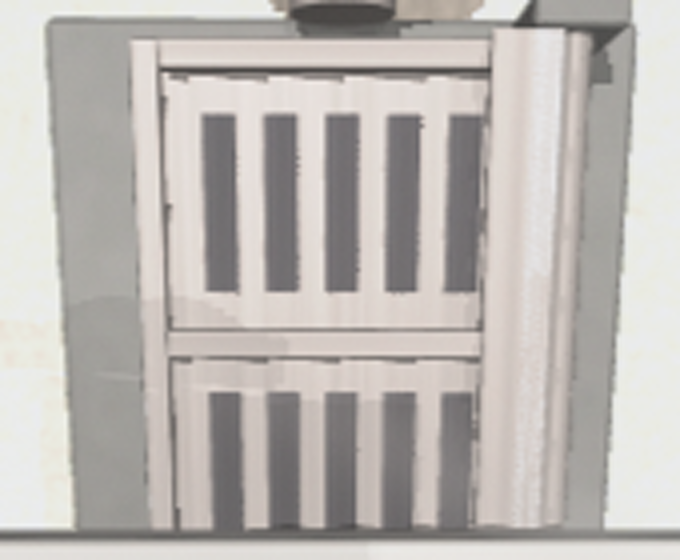

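```bash
cat > deckfit.py <<'E'
from h import *
import pickle
from scipy.optimize import least_squares
def dfit(fn,obs,k,off,z0=.053,tilt=False):
    C=pickle.load(open('pics/'+fn+'.pkl','rb'))
    P=[(toW(C,((a+.5)/k-.5+off[0],(b+.5)/k-.5+off[1]),z0+h)[:2],ax,val) for a,b,h,ax,val in obs]
    def res(x):
        c,s=np.cos(x[2]),np.sin(x[2]); r=[]
        for w,ax,val in P:
            d=w-x[:2]; loc=(c*d[0]+s*d[1],-s*d[0]+c*d[1]); r.append(loc[ax]-val)
        return np.array(r)
    s=least_squares(res,[.558,.115,.09]); print('bay1',s.x.round(4)); print('res mm',(s.fun*1000).round(1)); return s.x
if __name__=='__main__':
    O=[(143,200,.007,0,-.060),(155,500,.007,0,-.060),(164,200,.007,0,-.052),(487,200,.019,0,.041),(477,500,.019,0,.041),
       (320,333,.008,1,.044),(320,355,.008,1,.036),(320,40,.008,1,.124),(320,68,.008,1,.116),(219,203,0,1,.08),(343,203,0,1,.08),(402,203,0,1,.08)]
    dfit('w8',O,4,(170,45))
E
python3 deckfit.py
```

```text
bay1 [0.5594 0.1148 0.0927]
res mm [ 1.6  1.3 -0.3 -1.3 -1.3 -0.8  0.8 -1.  -0.2  0.4  0.4  0.4]
```

Run:
```python
from h import *
import pickle
C=pickle.load(open('pics/w8.pkl','rb')); p,r,s=pose(); print(p)
z=p[2]-.004
for row,(a,b),ly in ((1,(278,300),.0211),(1,(486,300),.0211),(2,(281,335),.0070),(2,(485,336),.007)):
    w=toW(C,((a+.5)/1.5-.5,(b+.5)/1.5-.5),z); print(r.as_matrix().T@(w-p)*1000, 'centre toolx',(r.as_matrix().T@(w-p)*1000)[0]-ly*1000)
C=pickle.load(open('pics/w7.pkl','rb'))
f=lambda a,b:toW(C,((a+.5)/2.4-.5+100,(b+.5)/2.4-.5+100),.008)
print('len',np.linalg.norm(f(205,150)-f(519,149)))
```

```text
[0.55798084 0.10468515 0.25918954]
[ 22.79157695 -38.34817856   3.64968381] centre toolx 1.691576947162563
[22.7955607  37.74389731  4.15637934] centre toolx 1.695560698995454
[  9.1230013  -38.09305163   3.70839913] centre toolx 2.1230013003469637
[ 8.67447495 38.31902679  4.2191132 ] centre toolx 1.6744749533616776
len 0.09840407762777297
```

```bash
cat >> h.py <<'E'
O=np.array([.5594,.1148,.053]); YAW=.0927
def ins(bay,xb,zb,th,oy=.0018,h=.012,note='',ex=0):
    t=np.radians(th)
    loc=np.array([xb/1e3-.05*np.cos(t)+h*np.sin(t)+ex,(1-bay)*.08-oy,zb/1e3+.05*np.sin(t)+h*np.cos(t)])
    w=O+R.from_euler('z',YAW).apply(loc)
    return go(w,YAW+np.pi/2,t,note)
def where(bay,oy=.0018,h=.012):
    p,r,s=pose(); M=r.as_matrix(); # plate axes: x=tool y, z=-tool z
    far=p+M[:,2]*h+M[:,1]*.05; near=p+M[:,2]*h-M[:,1]*.05; c=p+M[:,2]*h+M[:,0]*oy
    D=lambda w:(R.from_euler('z',-YAW).apply(w-O)-[0,(1-bay)*.08,0])*1000
    print('t',round(s['time'],2),'far',D(far).round(1),'near',D(near).round(1),'c',D(c).round(1),'F',s['contact_force'].round(1),'T',s['ft_torque'].round(2),'w',round(s['gripper_width'],3))
E
python3 - <<'E'
from h import *
where(1)
ins(1,35,60,12)
ins(1,35,15,12)
ins(1,35,2.5,12)
E
```

```text
t 13.6 far [ 47.7 -10.1 194.5] near [-52.3  -9.9 193.9] c [ -2.3  -8.2 194.2] F [-0.3 -0.1 -1.4] T [-0.07  0.    0.04] w 0.104
 d [ 0.86 -0.99 12.4 ] r [ 0.216  0.004 -0.002]
 d [ 0.88 -1.02 16.9 ] r [ 0.216  0.004 -0.002]
 d [ 0.89 -1.03 18.15] r [ 0.216  0.004 -0.002]
```

Emit:
play_rows --commands '[{"dx": 0.9, "dy": -1, "dz": 3, "rx": 0.1, "ry": 0, "rz": 0, "claw": 1}, {"dx": 0.9, "dy": -1, "dz": 8, "rx": 0.21, "ry": 0, "rz": 0, "claw": 1}, {"dx": 0.9, "dy": -1, "dz": 12.4, "rx": 0.21, "ry": 0, "rz": 0, "claw": 1}, {"dx": 0.9, "dy": -1, "dz": 12.4, "rx": 0.21, "ry": 0, "rz": 0, "claw": 1}, {"dx": 0.9, "dy": -1, "dz": 12.4, "rx": 0.21, "ry": 0, "rz": 0, "claw": 1}]'

```text
time: 14.1
tool_pos: [0.5477, 0.111, 0.1346]
tool_rot: [-0.068, 0.672, 0.734, -0.077]
contact_force: [1.3, -0.3, -1.2]
gripper_width: 0.105
```

Run:
```python
from h import *
where(1)
ins(1,35,15,12)
ins(1,35,2.5,12)
```

```text
t 14.1 far [34.5 -2.9 59.6] near [-63.4  -2.5  80.1] c [-14.4  -0.9  69.8] F [ 1.3 -0.3 -1.2] T [ 0.05 -0.18 -0.02] w 0.105
 d [0.11 0.97 4.34] r [ 0.004  0.003 -0.004]
 d [0.11 1.22 5.56] r [ 0.004  0.003 -0.004]
```

Emit:
play_rows --commands '[{"dx": 0.1, "dy": 0.5, "dz": 2.2, "rx": 0, "ry": 0, "rz": 0, "claw": 1}, {"dx": 0.1, "dy": 1, "dz": 4.3, "rx": 0, "ry": 0, "rz": 0, "claw": 1}, {"dx": 0.1, "dy": 1.2, "dz": 5.5, "rx": 0, "ry": 0, "rz": 0, "claw": 1}, {"dx": 0.1, "dy": 1.2, "dz": 5.5, "rx": 0, "ry": 0, "rz": 0, "claw": 1}, {"dx": 0.1, "dy": 1.2, "dz": 5.5, "rx": 0, "ry": 0, "rz": 0, "claw": 1}]'

```text
time: 14.6
tool_pos: [0.5494, 0.1118, 0.0805]
tool_rot: [-0.067, 0.672, 0.734, -0.076]
contact_force: [0.3, -0.7, -2.1]
gripper_width: 0.108
```

Run:
```python
from h import *
grab_frame('top')
shot('wrist','w9'); shot('side','s9',(180,150,310,250),5)
where(1)
ins(1,43,2.5,12)
ins(1,50,2.5,12)
```

```text
t 14.75 far [36.3 -2.2  5.4] near [-61.6  -1.8  25.5] c [-12.6  -0.2  15.5] F [ 0.2  0.1 -1.7] T [-0.01 -0.19 -0.01] w 0.106
 d [0.02 0.72 0.12] r [ 0.007  0.003 -0.005]
 d [ 0.02  1.41 -0.02] r [ 0.007  0.003 -0.005]
```

View pics/w9.png

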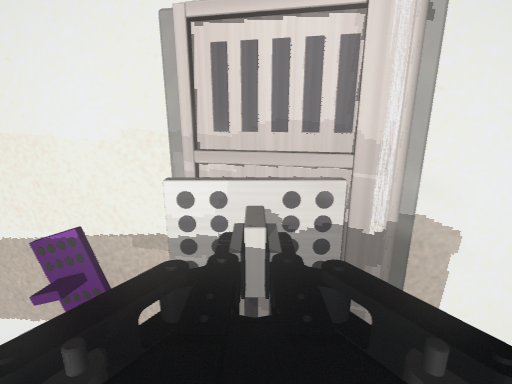

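View pics/s9.png

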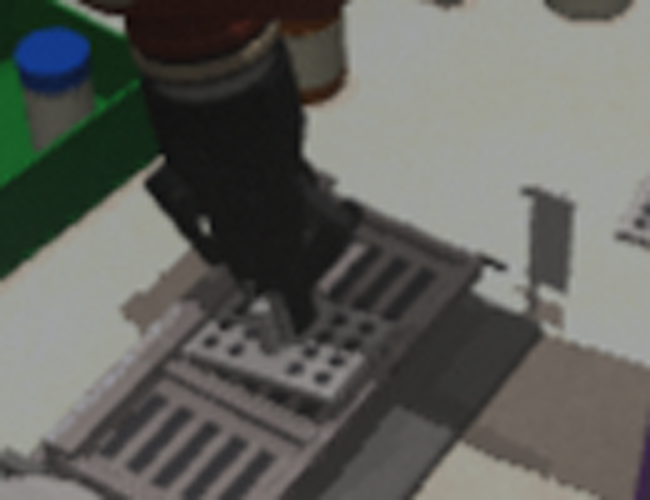

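Emit:
play_rows --commands '[{"dx": 0, "dy": 0, "dz": 0.35, "rx": 0, "ry": 0, "rz": 0, "claw": 1}, {"dx": 0, "dy": 0, "dz": 0.35, "rx": 0, "ry": 0, "rz": 0, "claw": 1}, {"dx": 0, "dy": 0.4, "dz": 0.3, "rx": 0, "ry": 0, "rz": 0, "claw": 1}, {"dx": 0, "dy": 0.7, "dz": 0.2, "rx": 0, "ry": 0, "rz": 0, "claw": 1}, {"dx": 0, "dy": 0.7, "dz": 0.2, "rx": 0, "ry": 0, "rz": 0, "claw": 1}]'

```text
time: 15.25
tool_pos: [0.5564, 0.1125, 0.077]
tool_rot: [-0.066, 0.672, 0.734, -0.076]
contact_force: [-0.1, 0.5, -1.7]
gripper_width: 0.106
```

Run:
```python
from h import *
where(1)
ins(1,50,2.5,12)
```

```text
t 15.25 far [43.4 -2.3  2.2] near [-54.6  -1.8  22.3] c [-5.6 -0.2 12.2] F [-0.1  0.5 -1.7] T [ 0.04 -0.16 -0.02] w 0.106
 d [ 0.02  0.65 -0.2 ] r [ 0.007  0.003 -0.005]
```

Emit:
play_rows --commands '[{"dx": 0, "dy": 0.3, "dz": -0.1, "rx": 0, "ry": 0, "rz": 0, "claw": 1}, {"dx": 0, "dy": 0.6, "dz": -0.1, "rx": 0, "ry": 0, "rz": 0, "claw": 1}, {"dx": 0, "dy": 0.7, "dz": -0.1, "rx": 0, "ry": 0, "rz": 0, "claw": 1}, {"dx": 0, "dy": 0.7, "dz": -0.1, "rx": 0, "ry": 0, "rz": 0, "claw": 1}]'

```text
time: 15.65
tool_pos: [0.5625, 0.113, 0.0763]
tool_rot: [-0.068, 0.672, 0.734, -0.077]
contact_force: [-4.5, -0.4, 0.6]
gripper_width: 0.106
```

Run:
```python
from h import *
where(1)
for t in (9,6,3,0): ins(1,50,1,t)
shot('side','s10',(180,150,310,250),5)
```

```text
t 15.65 far [49.4 -2.3  1.4] near [-48.5  -1.9  21.8] c [ 0.5 -0.3 11.6] F [-4.5 -0.4  0.6] T [-0.14  0.71  0.02] w 0.106
 d [0.02 0.01 0.27] r [-0.048  0.004 -0.004]
 d [ 0.03 -0.03  0.53] r [-0.101  0.004 -0.004]
 d [ 0.03 -0.06  0.8 ] r [-0.153  0.004 -0.004]
 d [ 0.03 -0.08  1.07] r [-0.205  0.004 -0.004]
```

View pics/s10.png

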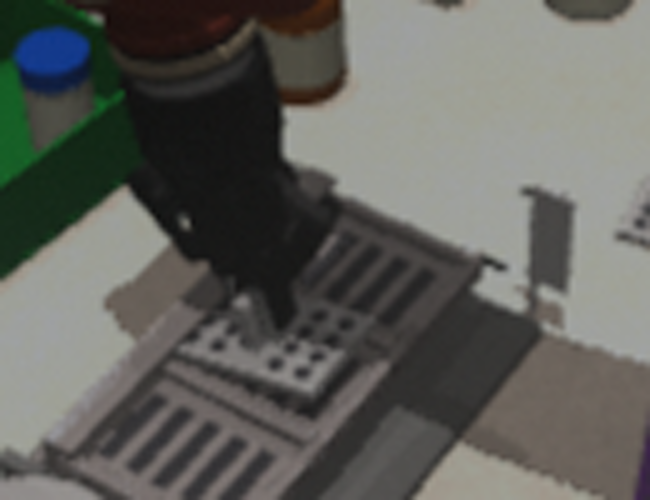

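Emit:
play_rows --commands '[{"dx": 0, "dy": 0, "dz": 0.3, "rx": -0.05, "ry": 0, "rz": 0, "claw": 1}, {"dx": 0, "dy": 0, "dz": 0.5, "rx": -0.1, "ry": 0, "rz": 0, "claw": 1}, {"dx": 0, "dy": -0.1, "dz": 0.8, "rx": -0.15, "ry": 0, "rz": 0, "claw": 1}, {"dx": 0, "dy": -0.1, "dz": 0.9, "rx": -0.18, "ry": 0, "rz": 0, "claw": 1}, {"dx": 0, "dy": -0.1, "dz": 0.9, "rx": -0.18, "ry": 0, "rz": 0, "claw": 1}]'

```text
time: 16.2
tool_pos: [0.5592, 0.1128, 0.0675]
tool_rot: [-0.007, 0.675, 0.738, -0.01]
contact_force: [-0.5, -0.1, -1.7]
gripper_width: 0.106
```

Run:
```python
from h import *
where(1)
ins(1,50,0,0)
```

```text
t 16.2 far [49.3 -2.2  1.3] near [-50.7  -1.8   3.7] c [-0.7 -0.2  2.5] F [-0.5 -0.1 -1.7] T [ 0.06 -0.06 -0.02] w 0.106
 d [0.02 0.04 0.25] r [-0.024  0.004 -0.004]
```

Lower to the floor, then open slightly.

Emit:
play_rows --commands '[{"dx": 0, "dy": 0, "dz": 0.2, "rx": -0.02, "ry": 0, "rz": 0, "claw": 1}, {"dx": 0, "dy": 0, "dz": 0.3, "rx": -0.02, "ry": 0, "rz": 0, "claw": 1}, {"dx": 0, "dy": 0, "dz": 0.3, "rx": -0.02, "ry": 0, "rz": 0, "claw": 1}]'

```text
time: 16.5
tool_pos: [0.5595, 0.1128, 0.0648]
tool_rot: [0.0, 0.675, 0.738, -0.003]
contact_force: [-1.2, 0.1, 0.1]
gripper_width: 0.102
```

Run:
```python
from h import *
where(1)
ins(1,49.5,0,0)
```

```text
t 16.5 far [49.9 -2.3 -0.3] near [-50.1  -1.9   0. ] c [-0.1 -0.3 -0.2] F [-1.2  0.1  0.1] T [0.04 0.11 0.06] w 0.102
 d [ 0.02 -0.04 -0.02] r [-0.004  0.004 -0.004]
```

Emit:
play_rows --commands '[{"dx": 0, "dy": 0, "dz": 0, "rx": 0, "ry": 0, "rz": 0, "claw": 0.75}, {"dx": 0, "dy": 0, "dz": 0, "rx": 0, "ry": 0, "rz": 0, "claw": 0.75}, {"dx": 0, "dy": 0, "dz": -2, "rx": 0, "ry": 0, "rz": 0, "claw": 0.75}, {"dx": 0, "dy": 0, "dz": -6, "rx": 0, "ry": 0, "rz": 0, "claw": 0.7}, {"dx": 0, "dy": 0, "dz": -11, "rx": 0, "ry": 0, "rz": 0, "claw": 0.6}]'

```text
time: 17.0
tool_pos: [0.5584, 0.1132, 0.1737]
tool_rot: [-0.001, 0.675, 0.738, -0.005]
contact_force: [0.9, 0.0, 0.6]
gripper_width: 0.4
```

Emit:
play_rows --commands '[{"dx": -3, "dy": 0, "dz": -4, "rx": 0, "ry": 0, "rz": 0, "claw": 0.5}, {"dx": -6, "dy": -1, "dz": -6, "rx": 0, "ry": 0, "rz": 0, "claw": 0.5}, {"dx": -6, "dy": -1, "dz": -6, "rx": 0, "ry": 0, "rz": 0, "claw": 0.5}, {"dx": -6, "dy": -1, "dz": -6, "rx": 0, "ry": 0, "rz": 0, "claw": 0.5}]'

```text
time: 17.4
tool_pos: [0.5546, 0.0525, 0.2346]
tool_rot: [-0.001, 0.675, 0.737, -0.004]
contact_force: [-0.1, -0.9, -0.6]
gripper_width: 0.499
```

Run:
```python
from h import *
grab_frame('top')
shot('wrist','w11'); shot('top','t11',(150,120,420,300),2.8); print(pose()[0])
```

```text
[0.55348833 0.05353314 0.23204681]
```

View pics/w11.png

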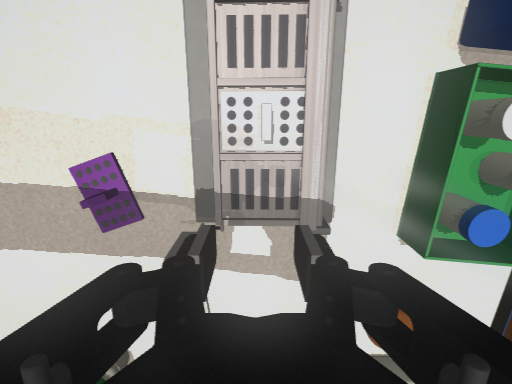

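View pics/t11.png

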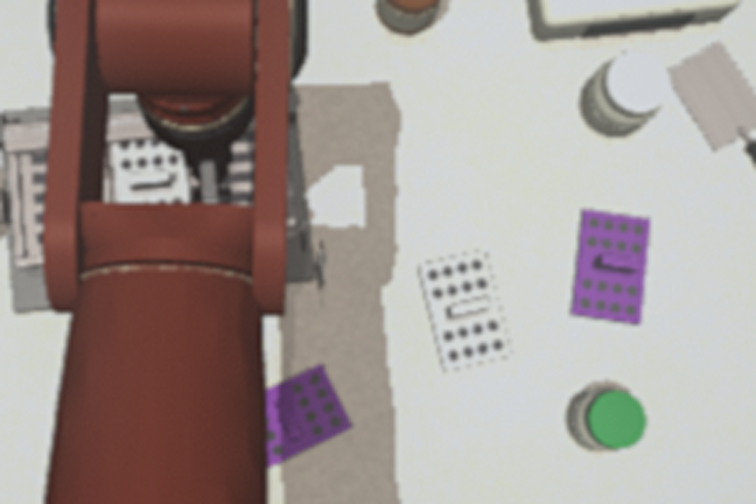

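Run:
```python
from h import *
go((.45,-.172,.17),.19+np.pi/2)
```

```text
d [-21.51 -12.25   6.43] r [-0.012  0.003 -0.1  ]
```

Emit:
play_rows --commands '[{"dx": -4.3, "dy": -2.4, "dz": 0, "rx": -0.01, "ry": 0, "rz": -0.1, "claw": 0.45}, {"dx": -8.6, "dy": -4.9, "dz": 0, "rx": -0.01, "ry": 0, "rz": -0.1, "claw": 0.45}, {"dx": -13, "dy": -7.4, "dz": 2, "rx": -0.01, "ry": 0, "rz": -0.1, "claw": 0.45}, {"dx": -17, "dy": -9.7, "dz": 4, "rx": -0.01, "ry": 0, "rz": -0.1, "claw": 0.45}, {"dx": -21.5, "dy": -12.2, "dz": 6.4, "rx": -0.01, "ry": 0, "rz": -0.1, "claw": 0.45}]'

```text
time: 18.05
tool_pos: [0.4538, -0.1627, 0.1734]
tool_rot: [-0.0, 0.636, 0.771, -0.002]
contact_force: [1.1, -0.6, 0.5]
gripper_width: 0.552
```

Run:
```python
from h import *
for i in range(4): grab_frame('top')
print(pose()[0],pose()[2]['joint_pos'].round(2))
shot('wrist','w12',(100,60,420,344),2.4)
```

```text
[ 0.45399456 -0.16193019  0.17323311] [-0.5  -0.25  2.   -0.    1.4  -0.68]
```

View pics/w12.png

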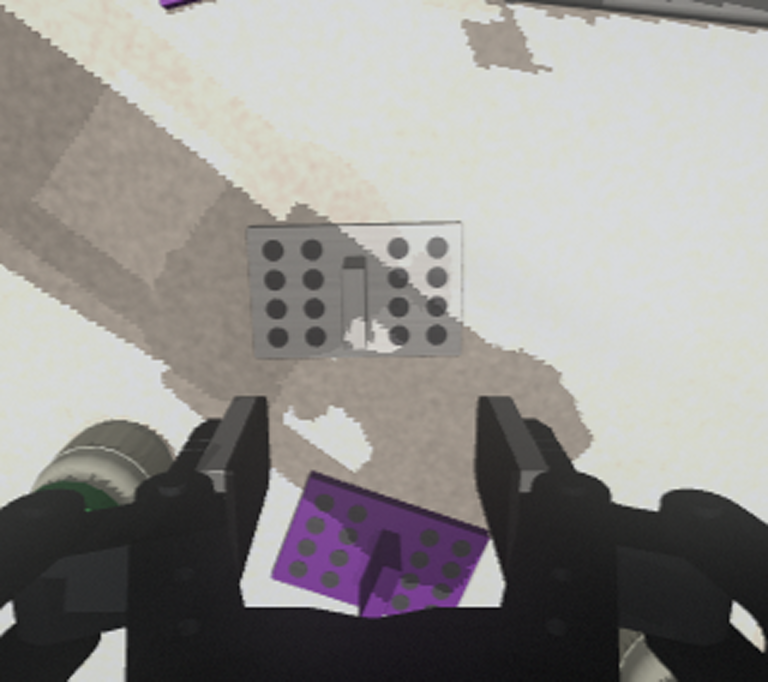

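Run:
```python
from h import *
c,y=plate('w12',[(273,250),(278,337),(437,335),(437,247)],2.4,(100,60))
for z in (.06,.009): go((c[0],c[1],z),y+np.pi/2)
```

```text
plate c [ 0.447  -0.1688  0.008 ] yaw 0.205 0.21 dims 0.07615941217393922 0.04232080462630518
 d [-0.55 -0.88 11.44] r [-0.003  0.001 -0.015]
 d [-0.55 -0.86 16.54] r [-0.003  0.001 -0.015]
```

Emit:
play_rows --commands '[{"dx": -0.5, "dy": -0.9, "dz": 5, "rx": 0, "ry": 0, "rz": -0.01, "claw": 0.5}, {"dx": -0.5, "dy": -0.9, "dz": 10, "rx": 0, "ry": 0, "rz": -0.01, "claw": 0.5}, {"dx": -0.5, "dy": -0.9, "dz": 12, "rx": 0, "ry": 0, "rz": -0.01, "claw": 0.5}, {"dx": -0.5, "dy": -0.9, "dz": 12, "rx": 0, "ry": 0, "rz": -0.01, "claw": 0.5}, {"dx": -0.5, "dy": -0.9, "dz": 12, "rx": 0, "ry": 0, "rz": -0.01, "claw": 0.5}]'

```text
time: 18.8
tool_pos: [0.448, -0.1676, 0.0553]
tool_rot: [0.0, 0.632, 0.775, -0.001]
contact_force: [0.6, -0.7, 0.3]
gripper_width: 0.501
```

Run:
```python
from h import *
grab_frame('top')
print(pose()[0])
shot('wrist','w13',(100,60,420,344),2.4)
go((.447,-.1688,.010),.207+np.pi/2)
```

```text
[ 0.44874121 -0.16824922  0.05650642]
 d [ 0.05 -0.2   4.7 ] r [ 0.001  0.004 -0.005]
```

View pics/w13.png

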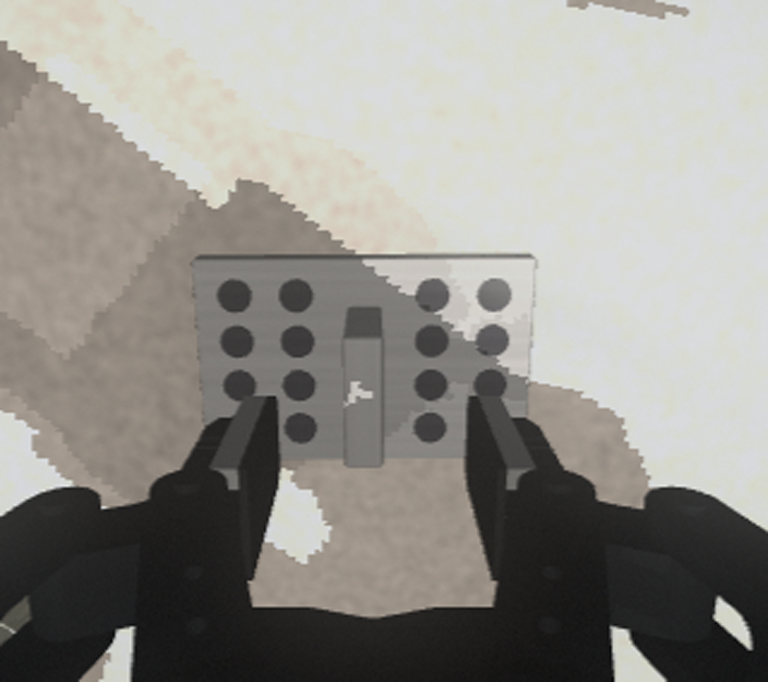

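Rib centred between the fingers (rib column 363, finger middle 371); going down and gripping.

Emit:
play_rows --commands '[{"dx": 0, "dy": -0.2, "dz": 3, "rx": 0, "ry": 0, "rz": 0, "claw": 0.5}, {"dx": 0, "dy": -0.2, "dz": 4.7, "rx": 0, "ry": 0, "rz": 0, "claw": 0.5}, {"dx": 0, "dy": -0.2, "dz": 4.7, "rx": 0, "ry": 0, "rz": 0, "claw": 0.5}, {"dx": 0, "dy": -0.2, "dz": 4.7, "rx": 0, "ry": 0, "rz": 0, "claw": 0.7}, {"dx": 0, "dy": -0.2, "dz": 4.7, "rx": 0, "ry": 0, "rz": 0, "claw": 0.8}]'

```text
time: 19.4
tool_pos: [0.4487, -0.1701, 0.0122]
tool_rot: [0.004, 0.632, 0.775, -0.001]
contact_force: [-0.2, -0.7, 0.2]
gripper_width: 0.201
```

Run:
```python
from h import *
c,y=plate('w13',[(237,341),(239,385),(490,385),(492,340)],2.4,(100,60))
go((.447,-.1688,.011),.207+np.pi/2)
go((c[0],c[1],.011),.207+np.pi/2)
```

```text
plate c [ 0.4466 -0.1689  0.008 ] yaw 0.204 0.2 dims 0.07618837022459095 0.014155385432175168
 d [ 0.16 -0.14  0.11] r [ 0.004  0.007 -0.005]
 d [ 0.16 -0.19  0.11] r [ 0.004  0.007 -0.005]
```

Emit:
play_rows --commands '[{"dx": 0.1, "dy": -0.1, "dz": 0.1, "rx": 0, "ry": 0.01, "rz": 0, "claw": 0.8}, {"dx": 0.1, "dy": -0.1, "dz": 0.1, "rx": 0, "ry": 0.01, "rz": 0, "claw": 1}, {"dx": 0.1, "dy": -0.1, "dz": 0.1, "rx": 0, "ry": 0.01, "rz": 0, "claw": 1}, {"dx": 0.1, "dy": -0.1, "dz": 0.1, "rx": 0, "ry": 0.01, "rz": 0, "claw": 1}, {"dx": 0.1, "dy": -0.1, "dz": 0.1, "rx": 0, "ry": 0.01, "rz": 0, "claw": 1}]'

```text
time: 19.9
tool_pos: [0.4487, -0.17, 0.0128]
tool_rot: [0.001, 0.632, 0.775, 0.003]
contact_force: [-1.2, -0.0, 6.4]
gripper_width: 0.1
```

Run:
```python
from h import *
p,r,s=pose(); print(p,s['gripper_width'],s['contact_force'],r.as_matrix().T@(np.array([.4468,-.1689,0])-p))
go((.5652,.0302,.26),YAW+np.pi/2)
```

```text
[ 0.44868051 -0.17000584  0.01281123] 0.10019496059482338 [-1.19067428 -0.04747225  6.4126085 ] [ 0.001441   -0.00168886  0.01280461]
 d [ 17.32  15.56 -24.61] r [ 0.005 -0.002  0.109]
```

Emit:
play_rows --commands '[{"dx": 0, "dy": 0, "dz": -4, "rx": 0, "ry": 0, "rz": 0, "claw": 1}, {"dx": 0, "dy": 0, "dz": -8, "rx": 0, "ry": 0, "rz": 0, "claw": 1}, {"dx": 2, "dy": 2, "dz": -12, "rx": 0, "ry": 0, "rz": 0, "claw": 1}, {"dx": 4.5, "dy": 4, "dz": -16, "rx": 0, "ry": 0, "rz": 0.03, "claw": 1}, {"dx": 7, "dy": 6, "dz": -19, "rx": 0, "ry": 0, "rz": 0.06, "claw": 1}]'

```text
time: 20.4
tool_pos: [0.4931, -0.0894, 0.2057]
tool_rot: [0.002, 0.656, 0.755, 0.003]
contact_force: [0.3, -0.5, -2.5]
gripper_width: 0.108
```

Run:
```python
from h import *
go((.5652,.0302,.25),YAW+np.pi/2)
```

```text
d [10.85  8.84 -4.36] r [ 0.007 -0.001  0.046]
```

Emit:
play_rows --commands '[{"dx": 3.5, "dy": 3, "dz": -3, "rx": 0, "ry": 0, "rz": 0.04, "claw": 1}, {"dx": 7, "dy": 6, "dz": -4.3, "rx": 0, "ry": 0, "rz": 0.04, "claw": 1}, {"dx": 10.8, "dy": 8.8, "dz": -4.3, "rx": 0, "ry": 0, "rz": 0.04, "claw": 1}, {"dx": 10.8, "dy": 8.8, "dz": -4.3, "rx": 0, "ry": 0, "rz": 0.04, "claw": 1}, {"dx": 10.8, "dy": 8.8, "dz": -4.3, "rx": 0, "ry": 0, "rz": 0.04, "claw": 1}]'

```text
time: 20.9
tool_pos: [0.5647, 0.0308, 0.2485]
tool_rot: [0.001, 0.67, 0.742, 0.002]
contact_force: [0.3, -0.9, -3.0]
gripper_width: 0.105
```

Run:
```python
from h import *
grab_frame('top');grab_frame('top')
shot('wrist','w14',None,1.5)
where(2,oy=.0016,h=.0128)
ins(2,35,60,12,oy=.0016,h=.0128)
```

```text
t 21.05 far [ 46.9  -5.7 183.1] near [-53.1  -6.3 182.5] c [ -3.1  -4.4 182.8] F [ 0.2  0.  -1.6] T [-0.02  0.04 -0.01] w 0.104
 d [ 0.43 -0.87 11.26] r [ 0.215 -0.     0.005]
```

View pics/w14.png

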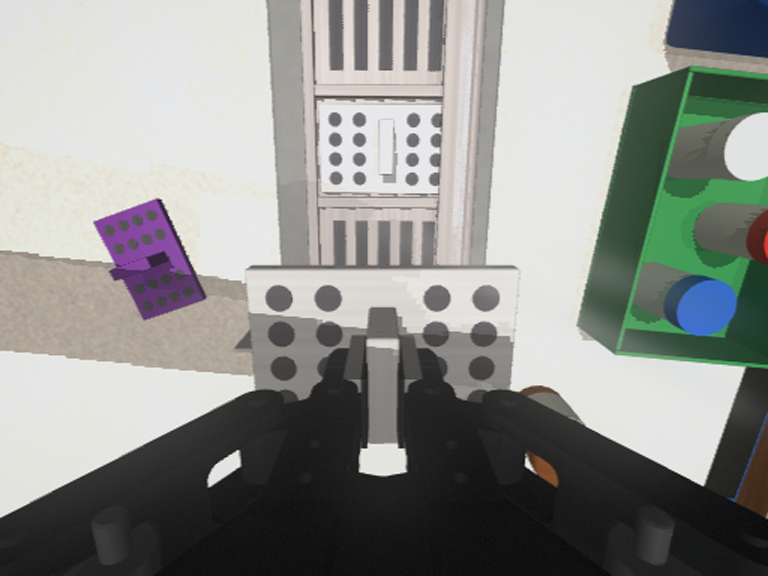

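Emit:
play_rows --commands '[{"dx": 0.4, "dy": -0.9, "dz": 3, "rx": 0.1, "ry": 0, "rz": 0, "claw": 1}, {"dx": 0.4, "dy": -0.9, "dz": 7, "rx": 0.21, "ry": 0, "rz": 0, "claw": 1}, {"dx": 0.4, "dy": -0.9, "dz": 11.2, "rx": 0.21, "ry": 0, "rz": 0, "claw": 1}, {"dx": 0.4, "dy": -0.9, "dz": 11.2, "rx": 0.21, "ry": 0, "rz": 0, "claw": 1}, {"dx": 0.4, "dy": -0.9, "dz": 11.2, "rx": 0.21, "ry": 0, "rz": 0, "claw": 1}]'

```text
time: 21.55
tool_pos: [0.5547, 0.0312, 0.1364]
tool_rot: [-0.07, 0.669, 0.736, -0.076]
contact_force: [-0.6, 0.1, -1.7]
gripper_width: 0.103
```

Run:
```python
from h import *
where(2,oy=.002,h=.0128)
ins(2,34,2.5,12,oy=.002,h=.0128)
```

```text
t 21.55 far [33.9 -2.6 60.6] near [-64.   -3.   81.1] c [-15.1  -0.8  70.9] F [-0.6  0.1 -1.7] T [ 0.02 -0.2  -0.02] w 0.103
 d [0.07 1.2  5.67] r [ 0.003 -0.     0.004]
```

Emit:
play_rows --commands '[{"dx": 0.1, "dy": 0.5, "dz": 2.2, "rx": 0, "ry": 0, "rz": 0, "claw": 1}, {"dx": 0.1, "dy": 1, "dz": 4.3, "rx": 0, "ry": 0, "rz": 0, "claw": 1}, {"dx": 0.1, "dy": 1.2, "dz": 5.7, "rx": 0, "ry": 0, "rz": 0, "claw": 1}, {"dx": 0.1, "dy": 1.2, "dz": 5.7, "rx": 0, "ry": 0, "rz": 0, "claw": 1}, {"dx": 0.1, "dy": 1.2, "dz": 5.7, "rx": 0, "ry": 0, "rz": 0, "claw": 1}]'

```text
time: 22.05
tool_pos: [0.5556, 0.0321, 0.08]
tool_rot: [-0.069, 0.669, 0.736, -0.075]
contact_force: [0.4, 0.8, -2.6]
gripper_width: 0.105
```

Run:
```python
from h import *
where(2,oy=.002,h=.0128)
ins(2,42,2,12,oy=.002,h=.0128)
```

```text
t 22.05 far [35.  -1.9  4.4] near [-63.   -2.2  24.6] c [-14.   -0.   14.5] F [ 0.4  0.8 -2.6] T [ 0.01 -0.19 -0.02] w 0.105
 d [0.   0.75 0.06] r [ 0.006 -0.     0.004]
```

Emit:
play_rows --commands '[{"dx": 0, "dy": 0, "dz": 0.3, "rx": 0, "ry": 0, "rz": 0, "claw": 1}, {"dx": 0, "dy": 0, "dz": 0.3, "rx": 0, "ry": 0, "rz": 0, "claw": 1}, {"dx": 0, "dy": 0.4, "dz": 0.25, "rx": 0, "ry": 0, "rz": 0, "claw": 1}, {"dx": 0, "dy": 0.8, "dz": 0.1, "rx": 0, "ry": 0, "rz": 0, "claw": 1}, {"dx": 0, "dy": 0.8, "dz": 0.1, "rx": 0, "ry": 0, "rz": 0, "claw": 1}]'

```text
time: 22.55
tool_pos: [0.5641, 0.0328, 0.0778]
tool_rot: [-0.068, 0.669, 0.737, -0.075]
contact_force: [-0.1, 1.1, -2.3]
gripper_width: 0.102
```

Run:
```python
from h import *
where(2,oy=.002,h=.0128)
ins(2,50,2,12,oy=.002,h=.0128)
```

```text
t 22.55 far [43.5 -1.9  2.2] near [-54.5  -2.3  22.3] c [-5.5 -0.1 12.3] F [-0.1  1.1 -2.3] T [-0.03 -0.2  -0.  ] w 0.102
 d [ 0.    0.65 -0.14] r [0.007 0.    0.004]
```

Emit:
play_rows --commands '[{"dx": 0, "dy": 0.3, "dz": -0.1, "rx": 0, "ry": 0, "rz": 0, "claw": 1}, {"dx": 0, "dy": 0.6, "dz": -0.1, "rx": 0, "ry": 0, "rz": 0, "claw": 1}, {"dx": 0, "dy": 0.7, "dz": -0.1, "rx": 0, "ry": 0, "rz": 0, "claw": 1}, {"dx": 0, "dy": 0.7, "dz": -0.1, "rx": 0, "ry": 0, "rz": 0, "claw": 1}]'

```text
time: 22.95
tool_pos: [0.5699, 0.0335, 0.077]
tool_rot: [-0.07, 0.669, 0.736, -0.076]
contact_force: [-5.5, 0.6, 0.3]
gripper_width: 0.105
```

Run:
```python
from h import *
where(2,oy=.002,h=.0128)
for t in (6,1.5): ins(2,49.5,1,t,oy=.002,h=.0128)
```

```text
t 22.95 far [49.2 -1.8  1.2] near [-48.6  -2.1  21.7] c [ 0.3  0.  11.5] F [-5.5  0.6  0.3] T [-0.17  0.72 -0.03] w 0.105
 d [-0.   -0.07  0.53] r [-0.102 -0.     0.004]
 d [-0.   -0.12  0.93] r [-0.18  -0.     0.004]
```

Emit:
play_rows --commands '[{"dx": 0, "dy": 0, "dz": 0.3, "rx": -0.05, "ry": 0, "rz": 0, "claw": 1}, {"dx": 0, "dy": 0, "dz": 0.5, "rx": -0.1, "ry": 0, "rz": 0, "claw": 1}, {"dx": 0, "dy": -0.1, "dz": 0.8, "rx": -0.15, "ry": 0, "rz": 0, "claw": 1}, {"dx": 0, "dy": -0.1, "dz": 0.9, "rx": -0.18, "ry": 0, "rz": 0, "claw": 1}, {"dx": 0, "dy": -0.1, "dz": 0.9, "rx": -0.18, "ry": 0, "rz": 0, "claw": 1}]'

```text
time: 23.45
tool_pos: [0.5664, 0.0332, 0.068]
tool_rot: [-0.009, 0.672, 0.74, -0.01]
contact_force: [-1.0, -0.0, -2.4]
gripper_width: 0.103
```

Run:
```python
from h import *
where(2,oy=.002,h=.0128)
ins(2,49.5,-.5,0,oy=.002,h=.0128)
```

```text
t 23.45 far [49.  -1.7  0.9] near [-50.9  -2.    3.5] c [-1.   0.1  2.2] F [-1.  -0.  -2.4] T [-0.02  0.01 -0.03] w 0.103
 d [-0.01  0.02  0.27] r [-0.027 -0.001  0.003]
```

Emit:
play_rows --commands '[{"dx": 0, "dy": 0, "dz": 0.2, "rx": -0.02, "ry": 0, "rz": 0, "claw": 1}, {"dx": 0, "dy": 0, "dz": 0.3, "rx": -0.03, "ry": 0, "rz": 0, "claw": 1}, {"dx": 0, "dy": 0, "dz": 0.3, "rx": -0.03, "ry": 0, "rz": 0, "claw": 1}]'

```text
time: 23.75
tool_pos: [0.5667, 0.0332, 0.0654]
tool_rot: [0.001, 0.672, 0.74, 0.002]
contact_force: [-1.3, 0.4, -0.7]
gripper_width: 0.102
```

Run:
```python
from h import *
where(2,oy=.002,h=.0128)
```

```text
t 23.75 far [49.8 -1.8 -0.1] near [-50.2  -2.1  -0.6] c [-0.2  0.1 -0.4] F [-1.3  0.4 -0.7] T [ 0.01 -0.08 -0.05] w 0.102
```

Release and back off, then look.

Emit:
play_rows --commands '[{"dx": 0, "dy": 0, "dz": 0, "rx": 0, "ry": 0, "rz": 0, "claw": 0.75}, {"dx": 0, "dy": 0, "dz": 0, "rx": 0, "ry": 0, "rz": 0, "claw": 0.75}, {"dx": 0, "dy": 0, "dz": -2, "rx": 0, "ry": 0, "rz": 0, "claw": 0.75}, {"dx": 0, "dy": 0, "dz": -6, "rx": 0, "ry": 0, "rz": 0, "claw": 0.7}, {"dx": 0, "dy": 0, "dz": -11, "rx": 0, "ry": 0, "rz": 0, "claw": 0.6}]'

```text
time: 24.25
tool_pos: [0.5646, 0.0332, 0.1742]
tool_rot: [-0.001, 0.672, 0.74, 0.0]
contact_force: [1.3, 0.6, -0.8]
gripper_width: 0.397
```

Emit:
play_rows --commands '[{"dx": -4, "dy": 0, "dz": -4, "rx": 0, "ry": 0, "rz": 0, "claw": 0.5}, {"dx": -8, "dy": -1, "dz": -8, "rx": 0, "ry": 0, "rz": 0, "claw": 0.5}, {"dx": -12, "dy": -1, "dz": -10, "rx": 0, "ry": 0, "rz": 0, "claw": 0.5}, {"dx": -16, "dy": -1, "dz": -10, "rx": 0, "ry": 0, "rz": 0, "claw": 0.5}, {"dx": -16, "dy": -1, "dz": -10, "rx": 0, "ry": 0, "rz": 0, "claw": 0.5}]'

```text
time: 24.75
tool_pos: [0.5709, -0.1321, 0.2762]
tool_rot: [0.001, 0.674, 0.738, 0.0]
contact_force: [-0.5, 0.5, -0.4]
gripper_width: 0.5
```

Run:
```python
from h import *
shot('top','t15');grab_frame('top')
shot('wrist','w15'); shot('side','s15',(130,100,390,300),3); print(pose()[0])
```

```text
[ 0.56984159 -0.1263601   0.27318307]
```

View pics/w15.png

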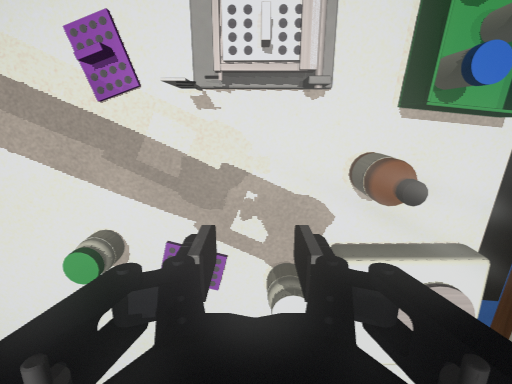

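View pics/t15.png

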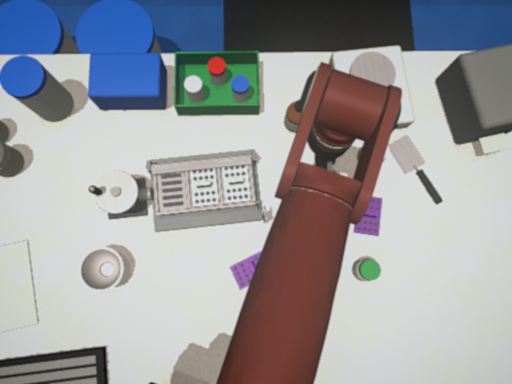

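View pics/s15.png

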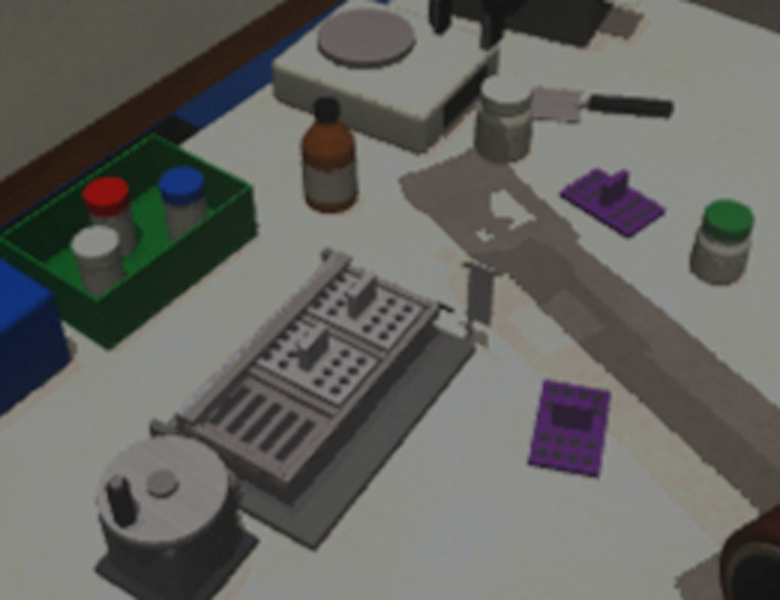

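```bash
sed -i "s/from_euler('z',.3)/from_euler('z',1.6)/" circ.py
python3 - <<'E'
from h import *
go((.5422,.359,.23),1.6)
E
```

```text
d [48.56  1.94  4.45] r [-0.002 -0.003  0.067]
```

Emit:
play_rows --commands '[{"dx": 48.5, "dy": 1.9, "dz": 4.4, "rx": 0, "ry": 0, "rz": 0.07, "claw": 0.5}, {"dx": 48.5, "dy": 1.9, "dz": 4.4, "rx": 0, "ry": 0, "rz": 0.07, "claw": 0.5}, {"dx": 48.5, "dy": 1.9, "dz": 4.4, "rx": 0, "ry": 0, "rz": 0.07, "claw": 0.5}, {"dx": 48.5, "dy": 1.9, "dz": 4.4, "rx": 0, "ry": 0, "rz": 0.07, "claw": 0.5}, {"dx": 48.5, "dy": 1.9, "dz": 4.4, "rx": 0, "ry": 0, "rz": 0.07, "claw": 0.5}]'

```text
time: 25.45
tool_pos: [0.5543, 0.1248, 0.251]
tool_rot: [-0.002, 0.697, 0.717, 0.0]
contact_force: [0.5, 0.8, 0.1]
gripper_width: 0.498
```

Run:
```python
from h import *
go((.5422,.359,.23),1.6)
```

```text
d [23.44 -0.53  2.16] r [-0.002 -0.003 -0.   ]
```

Emit:
play_rows --commands '[{"dx": 23.4, "dy": -0.5, "dz": 2.2, "rx": 0, "ry": 0, "rz": 0, "claw": 0.5}, {"dx": 23.4, "dy": -0.5, "dz": 2.2, "rx": 0, "ry": 0, "rz": 0, "claw": 0.5}, {"dx": 23.4, "dy": -0.5, "dz": 2.2, "rx": 0, "ry": 0, "rz": 0, "claw": 0.5}, {"dx": 23.4, "dy": -0.5, "dz": 2.2, "rx": 0, "ry": 0, "rz": 0, "claw": 0.5}, {"dx": 23.4, "dy": -0.5, "dz": 2.2, "rx": 0, "ry": 0, "rz": 0, "claw": 0.5}]'

```text
time: 25.95
tool_pos: [0.5401, 0.3627, 0.2286]
tool_rot: [-0.002, 0.695, 0.719, -0.0]
contact_force: [0.5, -0.3, 0.6]
gripper_width: 0.496
```

Run:
```python
from h import *
for i in range(3):grab_frame('top')
C,im=shot('wrist','w16',(180,120,340,260),4)
print(pose()[0],[((toP(C,(.5422,.359,z))-[180,120])*4).round(0) for z in (.095,.138,.146)])
```

```text
[0.54089429 0.36024498 0.22860865] [array([309., 267.]), array([310., 314.]), array([310., 325.])]
```

View pics/w16.png

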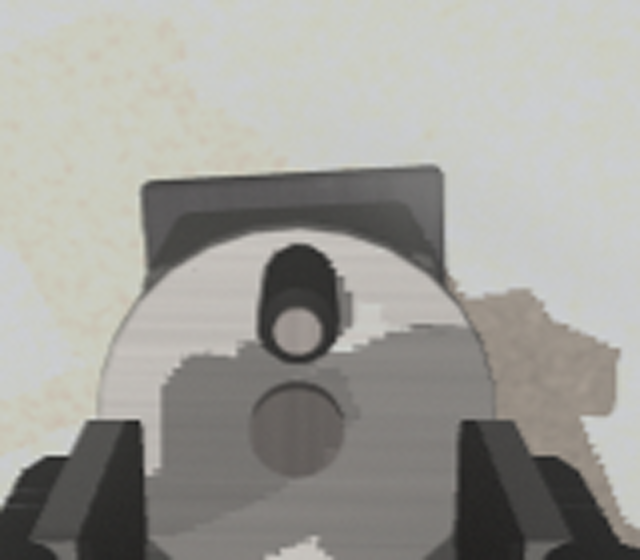

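Emit:
play_rows --commands '[{"dx": -0.1, "dy": 0, "dz": 5, "rx": 0, "ry": 0, "rz": 0, "claw": 0.5}, {"dx": -0.1, "dy": 0, "dz": 10, "rx": 0, "ry": 0, "rz": 0, "claw": 0.5}, {"dx": -0.1, "dy": 0, "dz": 12, "rx": 0, "ry": 0, "rz": 0, "claw": 0.5}, {"dx": -0.1, "dy": 0, "dz": 12, "rx": 0, "ry": 0, "rz": 0, "claw": 0.5}, {"dx": -0.1, "dy": 0, "dz": 12, "rx": 0, "ry": 0, "rz": 0, "claw": 0.6}]'

```text
time: 26.65
tool_pos: [0.5408, 0.3589, 0.1094]
tool_rot: [-0.002, 0.696, 0.718, -0.001]
contact_force: [-0.5, 0.0, 1.1]
gripper_width: 0.401
```

Emit:
play_rows --commands '[{"dx": 0, "dy": 0, "dz": 0, "rx": 0, "ry": 0, "rz": 0, "claw": 0.8}, {"dx": 0, "dy": 0, "dz": 0, "rx": 0, "ry": 0, "rz": 0, "claw": 0.9}, {"dx": 0, "dy": 0, "dz": 0, "rx": 0, "ry": 0, "rz": 0, "claw": 1}, {"dx": 0, "dy": 0, "dz": 0, "rx": 0, "ry": 0, "rz": 0, "claw": 1}, {"dx": 0, "dy": 0, "dz": 0, "rx": 0, "ry": 0, "rz": 0, "claw": 1}]'

```text
time: 27.15
tool_pos: [0.5423, 0.3594, 0.1127]
tool_rot: [-0.001, 0.696, 0.718, 0.001]
contact_force: [-1.2, -2.4, 7.6]
gripper_width: 0.193
```

```bash
python3 circ.py -20 .5415 .3189 .1085
```

```text
t 27.15 ang 88.9 rad 0.0405 F [-1.2 -2.4  7.6] w 0.193
{"dx": -0.4, "dy": 1.4, "dz": 0.4, "rx": 0, "ry": 0, "rz": 0, "claw": 1}, {"dx": -1.1, "dy": 2.5, "dz": 0.4, "rx": 0, "ry": 0, "rz": 0, "claw": 1}, {"dx": -2.2, "dy": 3.4, "dz": 0.4, "rx": 0, "ry": 0, "rz": 0, "claw": 1}, {"dx": -3.6, "dy": 3.8, "dz": 0.4, "rx": 0, "ry": 0, "rz": 0, "claw": 1}, {"dx": -4.9, "dy": 3.7, "dz": 0.4, "rx": 0, "ry": 0, "rz": 0, "claw": 1}
```

Emit:
play_rows --commands '[{"dx": -0.4, "dy": 1.4, "dz": 0, "rx": 0, "ry": 0, "rz": 0, "claw": 1}, {"dx": -1.1, "dy": 2.5, "dz": 0, "rx": 0, "ry": 0, "rz": 0, "claw": 1}, {"dx": -2.2, "dy": 3.4, "dz": 0, "rx": 0, "ry": 0, "rz": 0, "claw": 1}, {"dx": -3.6, "dy": 3.8, "dz": 0, "rx": 0, "ry": 0, "rz": 0, "claw": 1}, {"dx": -4.9, "dy": 3.7, "dz": 0, "rx": 0, "ry": 0, "rz": 0, "claw": 1}]'

```text
time: 27.65
tool_pos: [0.5796, 0.3117, 0.1127]
tool_rot: [-0.004, 0.696, 0.718, -0.0]
contact_force: [-11.9, 5.7, 4.1]
gripper_width: 0.194
```

```bash
python3 circ.py -30 .5415 .3189 .1125
```

```text
t 27.65 ang -10.8 rad 0.0388 F [-11.9   5.7   4.1] w 0.194
{"dx": -1.9, "dy": -0.8, "dz": 0, "rx": -0.01, "ry": 0, "rz": 0, "claw": 1}, {"dx": -3, "dy": -2.6, "dz": 0, "rx": -0.01, "ry": 0, "rz": 0, "claw": 1}, {"dx": -3.1, "dy": -4.7, "dz": 0, "rx": -0.01, "ry": 0, "rz": 0, "claw": 1}, {"dx": -2.1, "dy": -6.5, "dz": 0, "rx": -0.01, "ry": 0, "rz": 0, "claw": 1}, {"dx": -0.4, "dy": -7.6, "dz": 0.1, "rx": -0.01, "ry": 0, "rz": 0, "claw": 1}
```

Emit:
play_rows --commands '[{"dx": -1.9, "dy": -0.8, "dz": 0, "rx": -0.01, "ry": 0, "rz": 0, "claw": 1}, {"dx": -3, "dy": -2.6, "dz": 0, "rx": -0.01, "ry": 0, "rz": 0, "claw": 1}, {"dx": -3.1, "dy": -4.7, "dz": 0, "rx": -0.01, "ry": 0, "rz": 0, "claw": 1}, {"dx": -2.1, "dy": -6.5, "dz": 0, "rx": -0.01, "ry": 0, "rz": 0, "claw": 1}, {"dx": -0.4, "dy": -7.6, "dz": 0, "rx": -0.01, "ry": 0, "rz": 0, "claw": 1}]'

```text
time: 28.15
tool_pos: [0.5032, 0.3036, 0.1128]
tool_rot: [0.001, 0.696, 0.718, 0.002]
contact_force: [5.3, -0.8, -6.4]
gripper_width: 0.195
```

```bash
python3 circ.py -30 .541 .319 .1125
```

```text
t 28.15 ang -157.8 rad 0.0408 F [ 5.3 -0.8 -6.4] w 0.195
{"dx": 2.1, "dy": -0.1, "dz": 0, "rx": 0, "ry": 0, "rz": 0, "claw": 1}, {"dx": 4, "dy": 0.7, "dz": 0, "rx": 0, "ry": 0, "rz": 0, "claw": 1}, {"dx": 5.2, "dy": 2.4, "dz": 0, "rx": 0, "ry": 0, "rz": 0, "claw": 1}, {"dx": 5.4, "dy": 4.5, "dz": 0.1, "rx": 0, "ry": 0, "rz": 0, "claw": 1}, {"dx": 4.5, "dy": 6.4, "dz": 0.1, "rx": 0, "ry": 0, "rz": 0, "claw": 1}
```

Emit:
play_rows --commands '[{"dx": 2.1, "dy": -0.1, "dz": 0, "rx": 0, "ry": 0, "rz": 0, "claw": 1}, {"dx": 4, "dy": 0.7, "dz": 0, "rx": 0, "ry": 0, "rz": 0, "claw": 1}, {"dx": 5.2, "dy": 2.4, "dz": 0, "rx": 0, "ry": 0, "rz": 0, "claw": 1}, {"dx": 5.4, "dy": 4.5, "dz": 0.1, "rx": 0, "ry": 0, "rz": 0, "claw": 1}, {"dx": 4.5, "dy": 6.4, "dz": 0.1, "rx": 0, "ry": 0, "rz": 0, "claw": 1}]'

```text
time: 28.65
tool_pos: [0.5656, 0.3506, 0.1126]
tool_rot: [0.001, 0.696, 0.718, 0.0]
contact_force: [-12.5, -11.3, 8.3]
gripper_width: 0.192
```

```bash
python3 circ.py -30 .541 .319 .1125
```

```text
t 28.65 ang 52.0 rad 0.04 F [-12.5 -11.3   8.3] w 0.192
{"dx": -1.7, "dy": 1.2, "dz": 0, "rx": 0, "ry": 0, "rz": 0, "claw": 1}, {"dx": -3.8, "dy": 1.4, "dz": 0, "rx": 0, "ry": 0, "rz": 0, "claw": 1}, {"dx": -5.6, "dy": 0.5, "dz": 0, "rx": 0, "ry": 0, "rz": 0, "claw": 1}, {"dx": -6.8, "dy": -1.2, "dz": 0, "rx": 0, "ry": 0, "rz": 0, "claw": 1}, {"dx": -7, "dy": -3.2, "dz": 0, "rx": 0, "ry": 0, "rz": 0, "claw": 1}
```

Emit:
play_rows --commands '[{"dx": -1.7, "dy": 1.2, "dz": 0, "rx": 0, "ry": 0, "rz": 0, "claw": 1}, {"dx": -3.8, "dy": 1.4, "dz": 0, "rx": 0, "ry": 0, "rz": 0, "claw": 1}, {"dx": -5.6, "dy": 0.5, "dz": 0, "rx": 0, "ry": 0, "rz": 0, "claw": 1}, {"dx": -6.8, "dy": -1.2, "dz": 0, "rx": 0, "ry": 0, "rz": 0, "claw": 1}, {"dx": -7, "dy": -3.2, "dz": 0, "rx": 0, "ry": 0, "rz": 0, "claw": 1}]'

```text
time: 29.15
tool_pos: [0.537, 0.2792, 0.1128]
tool_rot: [0.001, 0.697, 0.717, 0.002]
contact_force: [3.6, 8.0, -4.8]
gripper_width: 0.195
```

```bash
python3 circ.py -30 .541 .319 .1125
```

```text
t 29.15 ang -95.7 rad 0.04 F [ 3.6  8.  -4.8] w 0.195
{"dx": 0.8, "dy": -1.9, "dz": 0, "rx": 0, "ry": 0, "rz": 0, "claw": 1}, {"dx": 2.4, "dy": -3.2, "dz": 0, "rx": 0, "ry": 0, "rz": 0, "claw": 1}, {"dx": 4.5, "dy": -3.4, "dz": 0, "rx": 0, "ry": 0, "rz": 0, "claw": 1}, {"dx": 6.4, "dy": -2.7, "dz": 0, "rx": 0, "ry": 0, "rz": 0, "claw": 1}, {"dx": 7.7, "dy": -1, "dz": 0, "rx": 0, "ry": 0, "rz": 0, "claw": 1}
```

Emit:
play_rows --commands '[{"dx": 0.8, "dy": -1.9, "dz": 0, "rx": 0, "ry": 0, "rz": 0, "claw": 1}, {"dx": 2.4, "dy": -3.2, "dz": 0, "rx": 0, "ry": 0, "rz": 0, "claw": 1}, {"dx": 4.5, "dy": -3.4, "dz": 0, "rx": 0, "ry": 0, "rz": 0, "claw": 1}, {"dx": 6.4, "dy": -2.7, "dz": 0, "rx": 0, "ry": 0, "rz": 0, "claw": 1}, {"dx": 7.7, "dy": -1, "dz": 0, "rx": 0, "ry": 0, "rz": 0, "claw": 1}]'

```text
time: 29.65
tool_pos: [0.5239, 0.3562, 0.1127]
tool_rot: [0.001, 0.696, 0.718, 0.001]
contact_force: [3.2, -10.8, 0.5]
gripper_width: 0.192
```

```bash
python3 circ.py -30 .541 .319 .1125
```

```text
t 29.65 ang 114.7 rad 0.041 F [  3.2 -10.8   0.5] w 0.192
{"dx": 0.2, "dy": 2.1, "dz": 0, "rx": 0, "ry": 0, "rz": 0, "claw": 1}, {"dx": -0.6, "dy": 4, "dz": 0, "rx": 0, "ry": 0, "rz": 0, "claw": 1}, {"dx": -2.2, "dy": 5.3, "dz": 0, "rx": 0, "ry": 0, "rz": 0, "claw": 1}, {"dx": -4.3, "dy": 5.6, "dz": 0, "rx": 0, "ry": 0, "rz": 0, "claw": 1}, {"dx": -6.2, "dy": 4.8, "dz": 0, "rx": 0, "ry": 0, "rz": 0, "claw": 1}
```

Emit:
play_rows --commands '[{"dx": 0.2, "dy": 2.1, "dz": 0, "rx": 0, "ry": 0, "rz": 0, "claw": 1}, {"dx": -0.6, "dy": 4, "dz": 0, "rx": 0, "ry": 0, "rz": 0, "claw": 1}, {"dx": -2.2, "dy": 5.3, "dz": 0, "rx": 0, "ry": 0, "rz": 0, "claw": 1}, {"dx": -4.3, "dy": 5.6, "dz": 0, "rx": 0, "ry": 0, "rz": 0, "claw": 1}, {"dx": -6.2, "dy": 4.8, "dz": 0, "rx": 0, "ry": 0, "rz": 0, "claw": 1}]'

```text
time: 30.15
tool_pos: [0.5733, 0.2964, 0.1127]
tool_rot: [-0.002, 0.696, 0.718, 0.001]
contact_force: [-11.0, 11.0, 2.6]
gripper_width: 0.194
```

```bash
python3 circ.py -30 .541 .319 .1125
```

```text
t 30.15 ang -35.0 rad 0.0394 F [-11.   11.    2.6] w 0.194
{"dx": -1.3, "dy": -1.6, "dz": 0, "rx": 0, "ry": 0, "rz": 0, "claw": 1}, {"dx": -1.6, "dy": -3.6, "dz": 0, "rx": 0, "ry": 0, "rz": 0, "claw": 1}, {"dx": -0.9, "dy": -5.5, "dz": 0, "rx": 0, "ry": 0, "rz": 0, "claw": 1}, {"dx": 0.8, "dy": -6.8, "dz": 0, "rx": 0, "ry": 0, "rz": 0, "claw": 1}, {"dx": 2.8, "dy": -7.1, "dz": 0, "rx": 0, "ry": 0, "rz": 0, "claw": 1}
```

Emit:
play_rows --commands '[{"dx": -1.3, "dy": -1.6, "dz": 0, "rx": 0, "ry": 0, "rz": 0, "claw": 1}, {"dx": -1.6, "dy": -3.6, "dz": 0, "rx": 0, "ry": 0, "rz": 0, "claw": 1}, {"dx": -0.9, "dy": -5.5, "dz": 0, "rx": 0, "ry": 0, "rz": 0, "claw": 1}, {"dx": 0.8, "dy": -6.8, "dz": 0, "rx": 0, "ry": 0, "rz": 0, "claw": 1}, {"dx": 2.8, "dy": -7.1, "dz": 0, "rx": 0, "ry": 0, "rz": 0, "claw": 1}]'

```text
time: 30.65
tool_pos: [0.5, 0.3208, 0.1128]
tool_rot: [-0.001, 0.697, 0.717, -0.001]
contact_force: [2.1, -2.4, -3.1]
gripper_width: 0.192
```

```bash
python3 circ.py -29 .541 .319 .1125 3
```

```text
t 30.65 ang 177.5 rad 0.041 F [ 2.1 -2.4 -3.1] w 0.192
{"dx": 1.9, "dy": 0.7, "dz": 0, "rx": 0, "ry": 0, "rz": 0, "claw": 1}, {"dx": 3.2, "dy": 2.2, "dz": 0, "rx": 0, "ry": 0, "rz": 0, "claw": 1}, {"dx": 3.7, "dy": 4.2, "dz": 0, "rx": 0, "ry": 0, "rz": 0, "claw": 1}
```

Emit:
play_rows --commands '[{"dx": 1.9, "dy": 0.7, "dz": 0, "rx": 0, "ry": 0, "rz": 0, "claw": 1}, {"dx": 3.2, "dy": 2.2, "dz": 0, "rx": 0, "ry": 0, "rz": 0, "claw": 1}, {"dx": 3.7, "dy": 4.2, "dz": 0, "rx": 0, "ry": 0, "rz": 0, "claw": 1}, {"dx": 3.7, "dy": 4.2, "dz": 0, "rx": 0, "ry": 0, "rz": 0, "claw": 1}, {"dx": 3.7, "dy": 4.2, "dz": 0, "rx": 0, "ry": 0, "rz": 0, "claw": 1}]'

```text
time: 31.15
tool_pos: [0.5418, 0.3592, 0.1128]
tool_rot: [-0.002, 0.697, 0.717, 0.001]
contact_force: [2.2, 2.5, -3.4]
gripper_width: 0.188
```

Emit:
play_rows --commands '[{"dx": 0, "dy": 0, "dz": 0, "rx": 0, "ry": 0, "rz": 0, "claw": 0.6}, {"dx": 0, "dy": 0, "dz": 0, "rx": 0, "ry": 0, "rz": 0, "claw": 0.5}, {"dx": 0, "dy": 0, "dz": -4, "rx": 0, "ry": 0, "rz": 0, "claw": 0.5}, {"dx": 0, "dy": 0, "dz": -9, "rx": 0, "ry": 0, "rz": 0, "claw": 0.5}, {"dx": 0, "dy": 0, "dz": -14, "rx": 0, "ry": 0, "rz": 0, "claw": 0.5}]'

```text
time: 31.65
tool_pos: [0.5411, 0.3582, 0.2541]
tool_rot: [-0.002, 0.697, 0.717, -0.0]
contact_force: [1.4, 0.2, -0.0]
gripper_width: 0.501
```

Run:
```python
from h import *
go((.5,-.15,.3),1.6)
```

```text
d [-50.68  -5.53  -4.69] r [-0.003 -0.002 -0.001]
```

Emit:
play_rows --commands '[{"dx": -50.6, "dy": -5.5, "dz": -4.7, "rx": 0, "ry": 0, "rz": 0, "claw": 0.5}, {"dx": -50.6, "dy": -5.5, "dz": -4.7, "rx": 0, "ry": 0, "rz": 0, "claw": 0.5}, {"dx": -50.6, "dy": -5.5, "dz": -4.7, "rx": 0, "ry": 0, "rz": 0, "claw": 0.5}, {"dx": -50.6, "dy": -5.5, "dz": -4.7, "rx": 0, "ry": 0, "rz": 0, "claw": 0.5}, {"dx": -50.6, "dy": -5.5, "dz": -4.7, "rx": 0, "ry": 0, "rz": 0, "claw": 0.5}]'

```text
time: 32.15
tool_pos: [0.5207, 0.1089, 0.2767]
tool_rot: [-0.001, 0.697, 0.717, 0.0]
contact_force: [1.0, -0.0, -0.0]
gripper_width: 0.496
```

Emit:
play_rows --commands '[{"dx": -25, "dy": -2.8, "dz": -2, "rx": 0, "ry": 0, "rz": 0, "claw": 0.5}, {"dx": -25, "dy": -2.8, "dz": -2, "rx": 0, "ry": 0, "rz": 0, "claw": 0.5}, {"dx": -25, "dy": -2.8, "dz": -2, "rx": 0, "ry": 0, "rz": 0, "claw": 0.5}, {"dx": -25, "dy": -2.8, "dz": -2, "rx": 0, "ry": 0, "rz": 0, "claw": 0.5}, {"dx": -25, "dy": -2.8, "dz": -2, "rx": 0, "ry": 0, "rz": 0, "claw": 0.5}]'

```text
time: 32.65
tool_pos: [0.4991, -0.1394, 0.2968]
tool_rot: [-0.0, 0.697, 0.717, 0.0]
contact_force: [0.2, 0.0, 0.2]
gripper_width: 0.499
```

Run:
```python
from h import *
print(pose()[0])
shot('top','t17'); shot('side','s17',(130,100,390,300),3)
save(np.load('pics/t17.npy'),'t17c',(80,130,280,260),4)
from slots import det
for n,w in (('t17',(152,150,190,212)),('s17',(185,215,240,265))):
    r,b=det(np.load('pics/%s.npy'%n),*w)
    print(n,[(c.round(1).tolist(),int(s[4])) for c,s in r])
```

```text
[ 0.49911768 -0.13935705  0.29676684]
t17 [([170.8, 181.0], 935), ([171.0, 187.7], 962), ([171.2, 194.6], 995), ([171.4, 201.7], 1148), ([156.6, 204.8], 269), ([180.7, 210.5], 516)]
s17 [([229.5, 216.4], 515), ([229.5, 225.6], 396), ([205.1, 233.2], 539), ([210.6, 235.1], 506), ([215.8, 237.3], 566), ([221.2, 239.4], 586), ([226.7, 241.4], 655), ([207.3, 262.6], 256)]
```

View pics/s17.png

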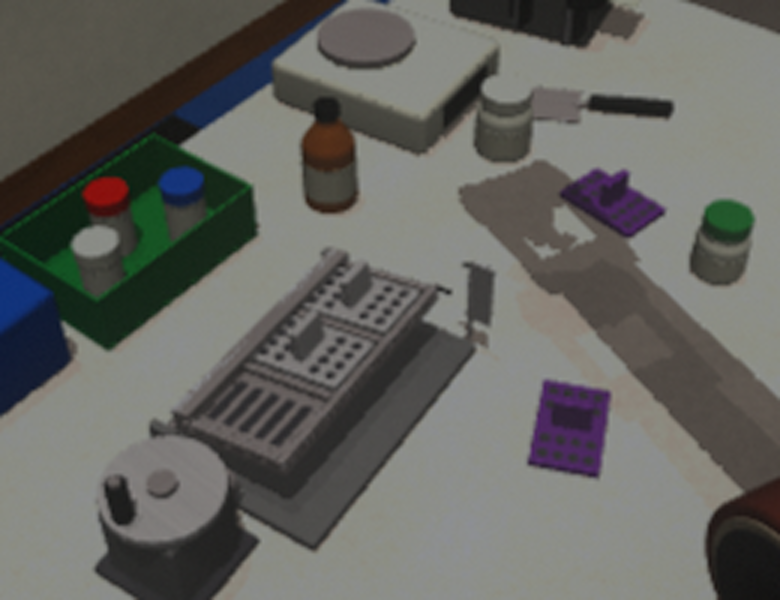

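View pics/t17c.png

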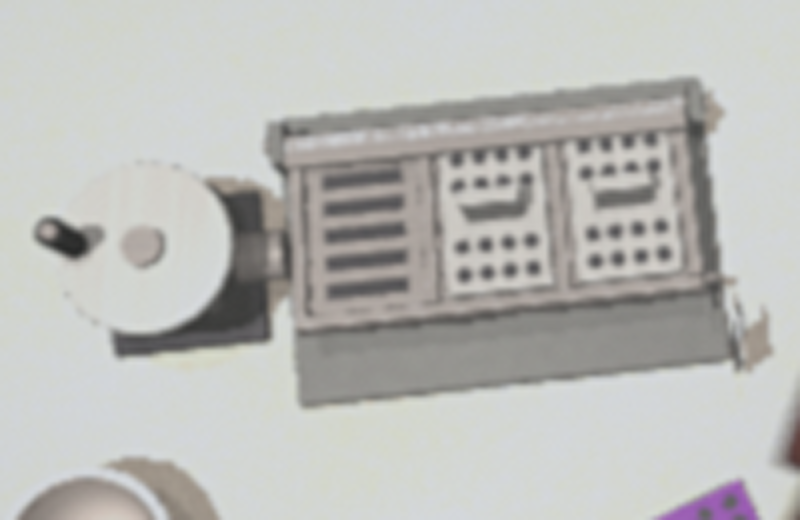

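Run:
```python
from h import *
print(ticket.job_done())
```

```text
the job is handed in; nothing more can be done
None
```

I cranked the deck level, loaded both mould plates, cranked it back up to about 10° and handed the job in. No verdict came back.

- **Levelling:** I turned the crank about 3.2 turns anticlockwise. A fit to the deck's slots in the top and side pictures gave a tilt of about -0.2° ± 0.7°.
- **Plates:** Only two plates were on the counter. One is in the middle bay and the other in the right bay, each tucked under the lip, lowered behind the near ledge and released. I left the two purple look-alikes alone.
- **Tipping back:** I turned the crank 3.0 turns clockwise. The slots moved back about 93% of the way to where they started, which puts the deck at roughly 10°.
- **Last pictures:** Both plates lie flat in their bays, the jars and the bottle stand where they were, and the arm is clear of everything.

**Checks that disagreed:**
- A fit partway through levelling, with the arm's shadow on the deck, read about 2° more than the crank count. The fit with the arm out of the way agreed with the count.
- The fit of the starting tilt gave about 11.3°, slightly above the stated 11° limit. I put that down to camera calibration.

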